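# Pack a counter tray in two layers with a divider card from the sprung dispenser

## Robot

A 6-joint arm with a two-finger parallel gripper is mounted at the origin on the work surface. World frame = base frame: x ahead of the robot, y to its left, z up, the work surface at z = 0. Lengths are in m, angles in rad, forces in N, time in s.
With the tool pointing down it reaches from about 0.275 to 1 m from the base axis. Payload 8.4 kg.
Tool frame: the origin (TCP) lies midway between the tips of the shut fingers; the grasp point (between the pads) lies 19 mm behind it; z points along the fingers, x is the direction in which the jaws open and shut, and the axes are right-handed (so a half turn about z gives the same grasp; the last joint's range is limited). The gripper opens to 85 mm and grips with 20 to 120 N. Pads are 22 mm wide; open, the fingers measure 114 mm over their backs; the gripper's body (76 mm by 85 mm) begins 54 mm behind the grasp point. The pads swing forward as they close: fully open they stand 13 mm farther back than shut.
Start: joints at [-1.31, 0.353, 1.633, -0, 1.155, -0.002], TCP at [0.162, -0.604, 0.231] pointing down, gripper open.
Joint ranges: [-2.63, 2.63], [-0.92, 2.1], [0.06, 2.66], [-1.3, 4.44], [0, 2.69], [-3.02, 3.02]. Speed limits (rad/s): [2.22, 2.22, 2.79, 3.14, 3.14, 3.14].

## Interface

Orientations are given as a unit quaternion [w, x, y, z].
In Python, from bench import * gives the robot as it stands.
- The arm moves only by the tool send_rows, never from a script. Its argument "steps" is text: rows parted by semicolons, each of 7 numbers parted by spaces: the shift along the tool's x, y, z in mm, then the turn, a rotation vector about the tool's x, y, z in rad, then the finger opening in mm, from 0 to 85.4. A call has 1 to 12 rows; each row shifts and turns the commanded pose from where the row before left it, along the tool's axes as they then stand; what a row does not reach is not made up. A row lasts 1/8 s, in which the tool goes at most 62.5 mm and 10.7 degrees, less where a joint would pass 70% of its speed; a pose out of reach is approached as far as the arm can. A call is refused whole if a number of a shift passes 62.5 or a number of a turn 0.188, either way. A call with a gripper value outside its range is refused whole. The fingers move at their own pace and stop on an object; "grip_force" is the grip in N (left out, the last holds). Time passes only in rows, so rows that do not move let the fingers close. It gives the time, the measured TCP pose, the force and the opening at its end, in the units of the state.
- state(): the state, without advancing time (a new reading comes with each control period).
- snapshot(name): name is "scene" or "top" or "wrist"; returns a dict with "image" (384x512x3 uint8, red, green, blue), "vfov" (degrees; the focal length in pixels is half the picture's height over the tangent of half this angle, whatever the lens; pixels are square), "cx", "cy" (the principal point, pixels), "world_from_camera" (4x4, takes a point from camera to world coordinates); the wrist camera has in their place "mount" (4x4, takes a point from camera to tool coordinates, whose origin is the TCP and whose axes are the tool frame's). Camera axes: x right, y up, looking along -z (the intrinsics and any distortion apply to the point x, -y, -z); pixel columns grow to the right and rows downward; lengths in m; the calibration is good to about 2 mm. A picture is of the moment at which its call begins: read the wrist's pose just before it. There is no depth.
- job_done(): hands the job in, once; it reports no verdict.
The state is a dict: "t": time; "q": joint angles; "joint_velocities": joint speeds; "joint_efforts": joint torques, N m; "tool_pos": TCP position; "tcp_rot": TCP orientation; "force": force on the tool from outside, world axes, zero at the start; "wrist_torque": the same for the moment, N m; "opening": finger opening in m.
Only numpy, scipy, OpenCV 4.12 (cv2) and the standard library are available. Lean on these libraries where they do the work, as an engineer would, in place of code of your own. Each camera call takes 0.05 s, during which the arm holds its last target.

## Task

Pack the wooden tray in two layers: stand all the headlamp cartons, the way up they are now, in one row along the tray; push the card dispenser's sprung slide fully home and let it spring back, draw out the card it feeds, lay that card flat, centred and lengthwise along the tray, on top of the cartons, and set all the small tins side by side on the card. Leave the spare card in the dispenser and do not disturb the other things on the counter.

Things in the scene. Friction and masses are not known exactly. Their poses are not given: they have to be found in the camera images.
- tray: Fixed shallow wooden packing tray on the counter, open on top, about 108 (x) by 152 (y) mm outside, 100 by 144 inside; floor 6 mm thick, lip 4 mm thick and 14 mm high. Origin: centre of its underside; z up. Its long side is its y axis.
- dispenser: Fixed low grey and black steel card dispenser, 280 mm long, open on top. Origin: under the middle of its magazine, on the counter; it feeds cards along its own +x. Magazine 120 (x) by 70 (y) mm, floor 30 mm and wall tops 58 mm above the counter. Two cards lie in it, one on the other.
- slot (a point): Foot of the magazine's front wall (60 mm along +x from the dispenser's origin, 30 mm above the counter): an 8.7 mm high slot lets only the lowest card out. A fully fed card's last 30 mm or so stay in the slot: draw it straight on along +x by 40 mm or more before lifting.
- ledge (a point): End of the ledge onto which the card comes out, 120 mm along +x from the dispenser's origin, 30 mm above the counter. The ledge is 36 mm wide (y) and 60 mm long, so the card's long edges overhang it by 12 mm each side, with free space below.
- slide (a joint): The dispenser's sprung slide: 0 m at rest (out), 0.080 m pushed fully home along the dispenser's +x. The spring pushes back with 4.5 N at rest and 12 N fully home, and returns the slide by itself when let go. Its blade pushes the lowest card out by the same distance.
- slide_pad (a point): Centre of the rear face of the slide's black upright push plate (44 mm wide along the dispenser's y, 48 mm tall, from 28 to 76 mm above the counter); this point is 54 mm above the counter, 158 mm behind (-x) the dispenser's origin at rest, and moves with the slide. Push it along the dispenser's +x.
- carton1: White headlamp carton with a grey band, 50 (x) by 34 (y) by 40 (z) mm, about 90 g, standing on the counter at the start with z up. Origin: its centre. May be absent (two or three are there).
- carton2: White headlamp carton with a grey band, 50 (x) by 34 (y) by 40 (z) mm, about 90 g, standing on the counter at the start with z up. Origin: its centre. May be absent (two or three are there).
- carton3: White headlamp carton with a grey band, 50 (x) by 34 (y) by 40 (z) mm, about 90 g, standing on the counter at the start with z up. Origin: its centre. May be absent (two or three are there).
- tin1: Small square bare-metal compass tin, 34 by 34 by 26 (z) mm, about 60 g. Origin: its centre. May be absent (two or three are there).
- tin2: Small square bare-metal compass tin, 34 by 34 by 26 (z) mm, about 60 g. Origin: its centre. May be absent (two or three are there).
- tin3: Small square bare-metal compass tin, 34 by 34 by 26 (z) mm, about 60 g. Origin: its centre. May be absent (two or three are there).
- card1: The lower divider card in the dispenser, the one to be used: stiff brown board 110 (x) by 60 (y) by 6 mm, about 40 g. Origin: its centre. Its x is the dispenser's x at the start; its centre then lies over the dispenser's origin, 33 mm above the counter.
- card2: The spare divider card, the same size, lying on top of card1 in the magazine; it drops onto the magazine floor when card1 has gone. It stays there.
- tape: Bystander: roll of clear tape lying flat, 52 mm across, 18 high. Origin: centre of its underside.
- lamp_cube: Bystander: clear glass lamp cube, 60 mm. Origin: centre of its underside.
- mug: Bystander: white mug, 76 mm across, 70 high. Origin: centre of its underside.
- maps: Bystander: stack of folded maps, 90 by 180 by 34 mm. Origin: centre of its underside.
- lampbox: Bystander: white and blue product box, 70 by 120 by 45 mm. Origin: centre of its underside.
Things that resemble listed ones, but are neither listed nor needed, are in the scene too. Leave any green look-alike of the carton1 alone. Leave any orange look-alike of the tin1 alone.

How it is judged:
On the way, in this order (a step that is already met when the one before it is completed fails the run):
1. the dispenser's slide is pushed fully home and the lower card fed out (value of joint slide above 0.075 m and x of card1 in the frame of dispenser above 0.068 m), for 0.05 s.
2. the slide has sprung back, and the card lies flat on the cartons, all standing in the tray (value of joint slide below 0.01 m and x of carton1 in the frame of tray between -0.025 and 0.025 m and y of carton1 in the frame of tray between -0.057 and 0.057 m and z of carton1 in the frame of tray between 0.021 and 0.031 m and angle between each of carton1, carton2, carton3's own z axis and vertical below 0.12 rad and x of carton2 in the frame of tray between -0.025 and 0.025 m and y of carton2 in the frame of tray between -0.057 and 0.057 m and z of carton2 in the frame of tray between 0.021 and 0.031 m and x of carton3 in the frame of tray between -0.025 and 0.025 m and y of carton3 in the frame of tray between -0.057 and 0.057 m and z of carton3 in the frame of tray between 0.021 and 0.031 m and x of card1 in the frame of tray between -0.022 and 0.022 m and y of card1 in the frame of tray between -0.025 and 0.025 m and z of card1 in the frame of tray between 0.044 and 0.054 m and (angle between card1's own z axis and vertical below 0.1 rad or angle between card1's own z axis and vertical above 3.04 rad) and angle between the x axis of card1 and the y axis of tray, either way round below 0.3 rad), for 0.2 s.
At the end, for the whole second after the job is handed in: Cartons upright on the tray floor, centres within 25 mm across and 57 along of its middle; card1 flat on them, centred within 22 mm across, 25 along, lengthwise within 0.3 rad; every tin directly on the card, centre inside its outline; spare card in the magazine, slide at rest, all still (all of step 2 and x of tin1 in the frame of card1 between -0.055 and 0.055 m and y of tin1 in the frame of card1 between -0.03 and 0.03 m and z of tin1 in the frame of tray between 0.06 and 0.074 m and x of tin2 in the frame of card1 between -0.055 and 0.055 m and y of tin2 in the frame of card1 between -0.03 and 0.03 m and z of tin2 in the frame of tray between 0.06 and 0.074 m and x of tin3 in the frame of card1 between -0.055 and 0.055 m and y of tin3 in the frame of card1 between -0.03 and 0.03 m and z of tin3 in the frame of tray between 0.06 and 0.074 m and linear speed of each of carton1, carton2, carton3, tin1, tin2, tin3, card1 below 0.02 m/s and x of card2 in the frame of dispenser between -0.012 and 0.012 m and z of card2 in the frame of dispenser between 0.028 and 0.043 m); the robot touches nothing.
It fails at once if a bystander is pushed more than 30 mm (distance of any of tape, lamp_cube, mug, maps, lampbox from where it was at the start of the episode above 0.03 m).
Of carton1, carton2, carton3 only 2 to 3 are there at a start; the rules pass over those that are not, and their reading is None.
Of tin1, tin2, tin3 only 2 to 3 are there at a start; the rules pass over those that are not, and their reading is None.
At some moment in a run one of carton1, carton2, carton3, tin1, tin2, tin3 may be knocked a few centimetres aside while the robot is not near it.
It also fails if it takes over 210 s, if anything falls off the work surface, if the arm or the gripper's body presses on something with over 40 N, if the wrist force passes 120 N, or if a joint passes its speed limit or range.

## Working session

There is one attempt and no reset: what is moved stays moved. The work goes in short steps, Python scripts to look and compute and a tool call to move; the robot and the scene stay as the last step left them, time stands still between calls to the robot, and variables do not carry over. Pictures are saved under pics/ and viewed, and the job is handed in when it is done.

Besides the shell and the picture viewer there is one more tool, called after "Call:" as a command line: name --argument value ..., lists and objects as JSON in quotes. send_rows: Moves the arm, as the interface text tells. Its arguments: {"type":"object","properties":{"steps":{"type":"string"},"grip_force":{"type":"number"}},"required":["steps"]}

```bash
ls; mkdir -p pics; python3 - <<'E'
from bench import *
import cv2
for n in ["scene","top","wrist"]:
    s=snapshot(n); cv2.imwrite(f"pics/{n}0.png",cv2.cvtColor(s["image"],cv2.COLOR_RGB2BGR))
    print(n,{k:(v.tolist() if hasattr(v,'tolist') else v) for k,v in s.items() if k!="image"})
print(state())
E
```

```text
pics
scene {'vfov': 54.07256220073439, 'cx': 258.3825559170192, 'cy': 190.0351124699823, 'world_from_camera': [[-0.7724963364858995, -0.3541273413696828, 0.527108372358383, 1.1263569139210228], [0.6349145835943224, -0.44579049802981563, 0.6309946936429633, 0.721178851192443], [0.011527430551168996, 0.8221098819262356, 0.5692121400533537, 0.6893959135503045], [0.0, 0.0, 0.0, 1.0]]}
top {'vfov': 54.68643462327657, 'cx': 247.9549043613419, 'cy': 188.57305549260394, 'world_from_camera': [[0.004084492671645053, 0.9856378883179131, -0.16882319162905474, 0.3557922861363427], [-0.9999755812190726, 0.003068481907322707, -0.0062786451056268035, 0.045899973675729636], [-0.005670439594357367, 0.16884471425244468, 0.9856263534341079, 1.2233249977348684], [0.0, 0.0, 0.0, 1.0]]}
wrist {'vfov': 65.61472774644264, 'cx': 256.89439336405866, 'cy': 191.16103726023985, 'mount': [[0.9999998233373816, 0.0005323384816503337, -0.0002644635015358468, 0.0004771648338194323], [0.00044195928714895106, -0.9633989311963859, -0.2680714532389581, -0.0693547972057816], [-0.00039748860511117307, 0.2680712889986529, -0.9633989962717453, -0.14259168030717545], [0.0, 0.0, 0.0, 1.0]]}
{'t': 0.15, 'q': array([-1.31038424e+00,  3.53550844e-01,  1.63395035e+00, -1.02131691e-05,
        1.15520609e+00, -2.36743851e-03]), 'joint_velocities': array([-0.00082326, -0.0032371 , -0.00408723, -0.00010053, -0.00012808,
       -0.00083585]), 'joint_efforts': array([-1.60381780e-03, -6.05636287e+01, -3.42337453e+01, -1.33023696e-04,
        6.04385859e-03, -1.54286533e-05]), 'tool_pos': array([ 0.16227675, -0.60319005,  0.23070109]), 'tcp_rot': array([-3.36401976e-04,  7.93652712e-01, -6.08370827e-01, -4.44361410e-04]), 'force': array([ 0.01049527,  0.50976661, -0.45405093]), 'wrist_torque': array([ 0.00266702, -0.0402229 ,  0.02777591]), 'opening': 0.0854399443271353}
```

View pics/top0.png

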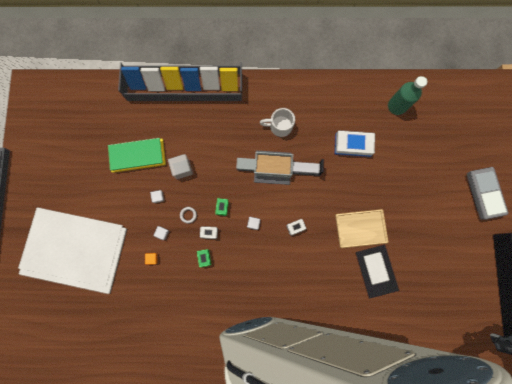

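View pics/scene0.png

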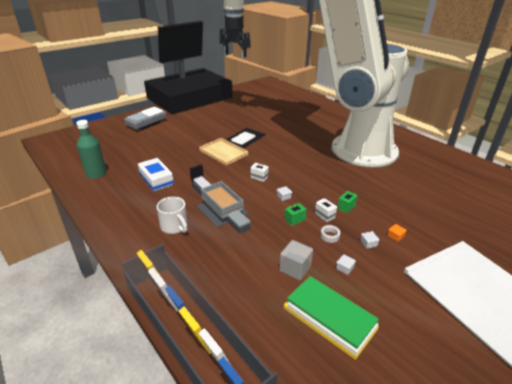

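View pics/wrist0.png

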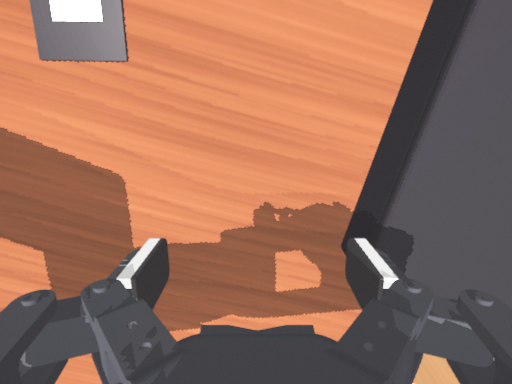

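```bash
cat > h.py <<'E'
from bench import *
import numpy as np, cv2
from scipy.spatial.transform import Rotation as R
def rot(q): return R.from_quat([q[1],q[2],q[3],q[0]]).as_matrix()
def snap(name):
    st=state(); s=snapshot(name)
    if name=="wrist":
        T=np.eye(4); T[:3,:3]=rot(st["tcp_rot"]); T[:3,3]=st["tool_pos"]
        s["world_from_camera"]=T@np.array(s["mount"])
    s["M"]=np.array(s["world_from_camera"]); s["f"]=192/np.tan(np.radians(s["vfov"])/2)
    return s
def cast(s,u,v,z):
    d=s["M"][:3,:3]@np.array([(u-s["cx"])/s["f"],-(v-s["cy"])/s["f"],-1.]); o=s["M"][:3,3]
    return (o+d*(z-o[2])/d[2])[:3]
def proj(s,p):
    c=np.linalg.inv(s["M"])@np.append(p,1); return s["cx"]-s["f"]*c[0]/c[2], s["cy"]+s["f"]*c[1]/c[2]
def save(im,fn,box=None,k=1):
    if box: im=im[box[1]:box[3],box[0]:box[2]]
    im=cv2.resize(im,None,fx=k,fy=k,interpolation=cv2.INTER_CUBIC)
    cv2.imwrite("pics/"+fn,cv2.cvtColor(im,cv2.COLOR_RGB2BGR))
def blobs(s,mask,z,amin=30,amax=1e9,box=None):
    n=[]
    if box:
        m=np.zeros_like(mask); m[box[1]:box[3],box[0]:box[2]]=mask[box[1]:box[3],box[0]:box[2]]; mask=m
    cs,_=cv2.findContours(mask.astype(np.uint8),cv2.RETR_EXTERNAL,cv2.CHAIN_APPROX_NONE)
    for c in cs:
        if not amin<=cv2.contourArea(c)<=amax: continue
        P=np.array([cast(s,u,v,z)[:2] for u,v in c[:,0,:].astype(float)])
        r=cv2.minAreaRect((P*1000).astype(np.float32))
        m=c[:,0,:].mean(0)
        n.append(r); print("px",m.round(0),"area",cv2.contourArea(c),"ctr mm",np.round(r[0],1),"size",np.round(r[1],1),"ang",round(r[2],1))
    return n
E
python3 - <<'E'
from h import *
s=snap("top"); save(s["image"],"topA.png",(130,140,400,300),2.9)
im=s["image"].astype(int); mn=im.min(2); mx=im.max(2)
print("white tops"); blobs(s,(mn>165)&(mx-mn<40),0.04,box=(130,170,320,275))
print("tray"); hsv=cv2.cvtColor(s["image"],cv2.COLOR_RGB2HSV)
blobs(s,(hsv[...,2]>150)&(hsv[...,0]<25)&(hsv[...,1]>60),0.014,200,box=(320,190,420,260))
print("cards"); blobs(s,(hsv[...,2]>110)&(hsv[...,0]<25)&(hsv[...,1]>60),0.042,200,box=(235,140,330,190))
blobs(s,(mx-mn<30)&(mx>110),0.03,60,box=(230,145,325,185))
E
```

```text
white tops
px [208. 232.] area 144.0 ctr mm [418.4 179.6] size [31.5 50.7] ang 0.2
px [160. 232.] area 87.0 ctr mm [416.2 332. ] size [32.6 31.8] ang 68.8
px [296. 226.] area 143.5 ctr mm [ 437.4 -100.4] size [32.7 50.6] ang 21.8
px [253. 223.] area 87.0 ctr mm [448.6  36.7] size [32.4 32.4] ang 78.9
px [187. 214.] area 153.0 ctr mm [475.4 248. ] size [44.9 45.1] ang 0.2
px [156. 196.] area 83.5 ctr mm [533.9 350.2] size [32.3 32.7] ang 11.7
tray
px [361. 228.] area 1582.0 ctr mm [ 434.9 -314.9] size [110.6 157.1] ang 6.1
cards
px [285. 184.] area 580.5 ctr mm [578.5 -56.6] size [ 42.8 304.2] ang 0.2
px [273. 164.] area 552.0 ctr mm [639.9 -29.1] size [111.1  59.1] ang 86.3
px [283. 148.] area 1022.5 ctr mm [673.8 -58.2] size [ 94.7 309.8] ang 0.2
px [275. 163.] area 473.5 ctr mm [646.1 -44.2] size [273.4  76. ] ang 86.4
```

View pics/topA.png

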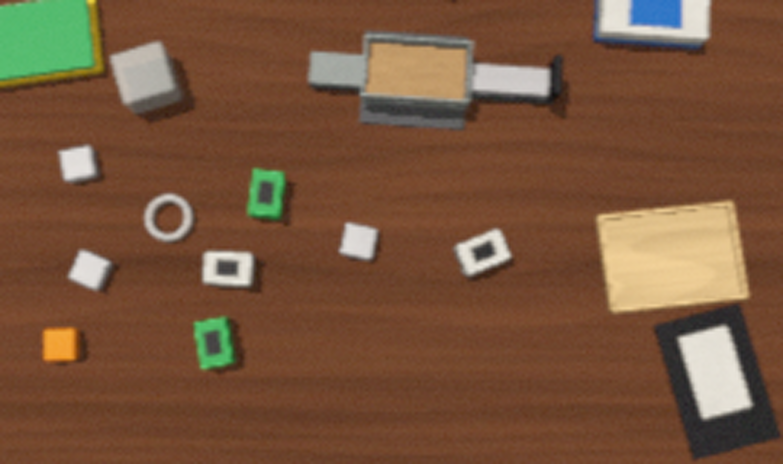

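The top view shows two white cartons with grey band, at (208,233) and (296,227), and three bare tins at (254,223), (161,233) and (157,197). The green boxes (222,207) and (204,259) and the orange cube (151,259) are look-alikes to leave. The dispenser is at (273,166), its pad on the right and its ledge on the left, so it feeds towards world +y.

```bash
cat >> h.py <<'E'
def plan(x,y,z,phideg):
    """rows: turn about tool z first, then shift in the turned frame"""
    st=state(); Rm=rot(st["tcp_rot"]); p=st["tool_pos"]
    best=None
    q1=np.degrees(np.arctan2(y,x))
    ph=(phideg-q1+90)%180-90+q1
    c,s_=np.cos(np.radians(ph)),np.sin(np.radians(ph))
    Rt=np.array([[c,s_,0],[s_,-c,0],[0,0,-1.]])
    rv=R.from_matrix(Rm.T@Rt).as_rotvec(); n=int(np.ceil(np.abs(rv).max()/0.18))
    d=Rt.T@(np.array([x,y,z])-p)*1000; m=int(np.ceil(np.linalg.norm(d[:2])/55)); 
    print("phi %.1f turn"%ph,rv.round(3),"=%d x"%n,(rv/max(n,1)).round(4),"| shift",d.round(1),"xy = %d x"%m,(d[:2]/max(m,1)).round(1))
def show():
    st=state(); x=rot(st["tcp_rot"])
    print("t %.2f"%st["t"],"pos",(st["tool_pos"]*1000).round(1),"phi %.1f"%np.degrees(np.arctan2(x[1,0],x[0,0])),"tilt",x[:2,2].round(4),"F",st["force"].round(1),"open",round(st["opening"]*1000,1),"q6 %.2f"%st["q"][5])
E
python3 - <<'E'
from h import *
plan(0.437,-0.100,0.231,-68.2); show()
E
```

```text
phi -68.2 turn [-0.     0.001 -0.118] =1 x [-1.000e-04  9.000e-04 -1.177e-01] | shift [-3.653e+02 -4.420e+02 -2.000e-01] xy = 11 x [-33.2 -40.2]
t 0.20 pos [ 162.3 -603.3  230.8] phi -74.9 tilt [-0.0002  0.0008] F [-0.5  0.2  0.2] open 85.7 q6 -0.00
```

Call:
send_rows --steps "0 0 0 0 0 -0.1177 85; -33.2 -40.2 0 0 0 0 85; -33.2 -40.2 0 0 0 0 85; -33.2 -40.2 0 0 0 0 85; -33.2 -40.2 0 0 0 0 85; -33.2 -40.2 0 0 0 0 85; -33.2 -40.2 0 0 0 0 85; -33.2 -40.2 0 0 0 0 85; -33.2 -40.2 0 0 0 0 85; -33.2 -40.2 0 0 0 0 85; -33.2 -40.2 0 0 0 0 85; -33.2 -40.2 0 0 0 0 85" --grip_force 30

```text
t: 1.7
tool_pos: [0.4379, -0.0986, 0.2314]
tcp_rot: [-0.0, 0.828, -0.561, 0.0]
force: [0.7, -0.2, 0.3]
opening: 0.0851
```

Call:
send_rows --steps "0 0 0 0 0 0 85; 0 0 0 0 0 0 85"

```text
t: 1.95
tool_pos: [0.437, -0.1003, 0.2311]
tcp_rot: [0.0, 0.828, -0.56, -0.0]
force: [0.1, 0.1, -0.6]
opening: 0.085
```

```bash
python3 - <<'E'
from h import *
show(); s=snap("wrist"); save(s["image"],"w1.png")
print("expected px of carton", proj(s,[.437,-.100,.04]))
s=snap("top"); save(s["image"],"top1.png")
E
```

```text
t 1.95 pos [ 437.  -100.3  231.1] phi -68.1 tilt [-0.0007 -0.0003] F [ 0.1  0.1 -0.6] open 85.0 q6 0.96
expected px of carton (np.float64(255.9857173933208), np.float64(171.00522032102177))
```

View pics/w1.png

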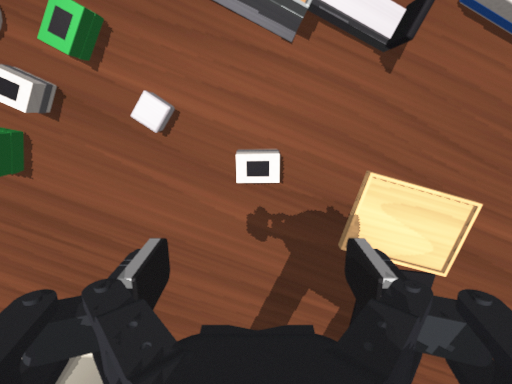

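The white carton with the grey band is at (257,168), 3 px from where I predicted. The tray is at (412,222) and the first tin at (153,111). The green box at (70,30) is a look-alike. This crop confirms the carton.

```bash
python3 - <<'E'
from h import *
s=snap("wrist"); im=s["image"].astype(int); mn=im.min(2); mx=im.max(2)
print("carton"); blobs(s,(mn>170)&(mx-mn<40),0.04,box=(220,140,300,200))
print("tin"); blobs(s,(mn>170)&(mx-mn<40),0.026,box=(120,80,190,140))
hsv=cv2.cvtColor(s["image"],cv2.COLOR_RGB2HSV)
m=(hsv[...,2]>150)&(hsv[...,0]<28)&(hsv[...,1]>60)
save((m*255).astype(np.uint8)[...,None].repeat(3,2),"m.png")
print("tray rim z14"); blobs(s,m,0.014,1500,box=(320,150,500,290)); 
save(s["image"],"c1.png",(200,120,500,290),2.6)
E
```

```text
carton
px [257. 167.] area 1239.0 ctr mm [ 441.2 -100. ] size [34.7 50. ] ang 21.7
tin
px [149. 111.] area 862.0 ctr mm [453.7  35.7] size [33.5 33.6] ang 78.1
tray rim z14
px [406. 222.] area 8799.5 ctr mm [ 437.7 -312.4] size [110.  158.9] ang 5.9
```

View pics/c1.png

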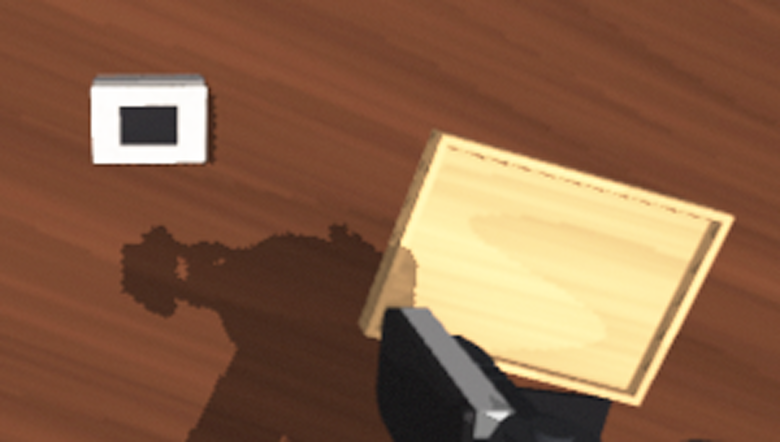

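```bash
python3 - <<'E'
from h import *
plan(0.440,-0.100,0.010,-68.3)
E
```

```text
phi -68.3 turn [ 0. -0.  0.] =1 x [ 0.0004 -0.      0.0002] | shift [ 1.000e-01 -3.500e+00  2.212e+02] xy = 1 x [ 0.1 -3.5]
```

Call:
send_rows --steps "0 -3 50 0 0 0 85; 0 0 55 0 0 0 85; 0 0 55 0 0 0 85; 0 0 40 0 0 0 85; 0 0 21 0 0 0 85; 0 0 0 0 0 0 85; 0 0 0 0 0 0 45; 0 0 0 0 0 0 45; 0 0 0 0 0 0 45; 0 0 0 0 0 0 45; 0 0 0 0 0 0 45; 0 0 0 0 0 0 45"

```text
t: 3.6
tool_pos: [0.4409, -0.0995, 0.0115]
tcp_rot: [-0.0, 0.828, -0.561, 0.001]
force: [-1.2, -1.9, 5.8]
opening: 0.0495
```

Call:
send_rows --steps "0 0 -10 0 0 0 45; 0 0 -40 0 0 0 45; 0 0 -40 0 0 0 45; 0 0 -40 0 0 0 45; 0 0 -20 0 0 0 45; 0 0 0 0 0 0 45"

```text
t: 4.35
tool_pos: [0.4412, -0.0993, 0.1624]
tcp_rot: [-0.001, 0.828, -0.561, 0.002]
force: [0.5, -0.3, -1.8]
opening: 0.0493
```

```bash
python3 - <<'E'
from h import *
show(); s=snap("wrist"); save(s["image"],"w2.png")
E
```

```text
t 4.35 pos [441.2 -99.3 162.4] phi -68.2 tilt [ 0.0042 -0.0009] F [ 0.5 -0.3 -1.8] open 49.3 q6 0.97
```

View pics/w2.png

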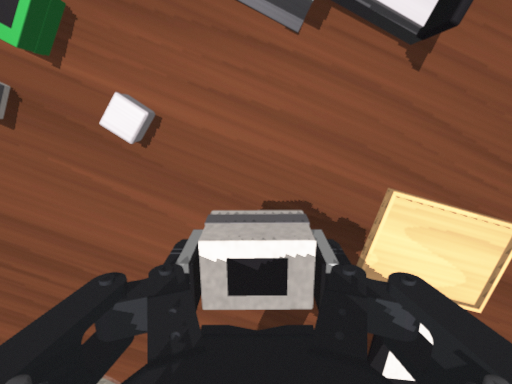

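```bash
python3 - <<'E'
from h import *
s=snap("wrist"); print(cast(s,257,278,.191), cast(s,257,311,.191))
plan(0.437,-0.415,0.22,6)
E
```

```text
[ 0.43997991 -0.09995629  0.191     ] [ 0.42469625 -0.10606459  0.191     ]
phi 6.0 turn [-0.    -0.    -1.295] =8 x [-0.     -0.     -0.1619] | shift [-35.8 314.  -59.8] xy = 6 x [-6.  52.3]
```

Call:
send_rows --steps "0 0 -10 0 0 -0.162 45; 0 0 -10 0 0 -0.162 45; 0 0 -10 0 0 -0.162 45; 0 0 -10 0 0 -0.162 45; 0 0 -10 0 0 -0.162 45; 0 0 -10 0 0 -0.162 45; 0 0 0 0 0 -0.162 45; 0 0 0 0 0 -0.161 45; -6 52.3 0 0 0 0 45; -6 52.3 0 0 0 0 45; -6 52.3 0 0 0 0 45; -6 52.3 0 0 0 0 45"

```text
t: 5.95
tool_pos: [0.4372, -0.3109, 0.2187]
tcp_rot: [-0.001, 0.999, 0.052, -0.001]
force: [0.7, 0.3, -1.4]
opening: 0.0493
```

Call:
send_rows --steps "-6 52.3 0 0 0 0 45; -6 52.3 0 0 0 0 45; 0 0 0 0 0 0 45; 0 0 0 0 0 0 45; 0 0 0 0 0 0 45"

```text
t: 6.58
tool_pos: [0.4369, -0.4136, 0.2196]
tcp_rot: [-0.001, 0.999, 0.053, -0.0]
force: [-0.6, 0.3, -1.3]
opening: 0.0494
```

```bash
python3 - <<'E'
from h import *
show(); s=snap("wrist"); save(s["image"],"w3.png")
E
```

```text
t 6.58 pos [ 436.9 -413.6  219.6] phi 6.1 tilt [-0.001   0.0013] F [-0.6  0.3 -1.3] open 49.4 q6 -0.87
```

View pics/w3.png

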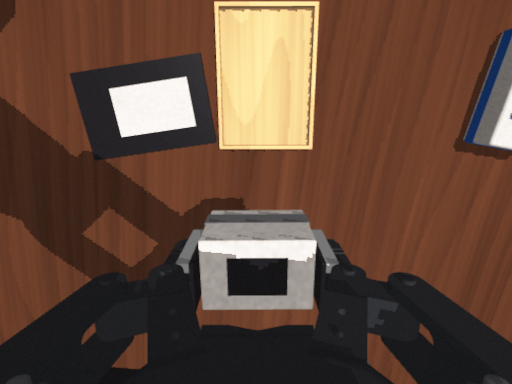

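```bash
python3 - <<'E'
from h import *
s=snap("wrist"); hsv=cv2.cvtColor(s["image"],cv2.COLOR_RGB2HSV)
m=(hsv[...,2]>150)&(hsv[...,0]<28)&(hsv[...,1]>60)&(hsv[...,2]>120)
blobs(s,m,0.014,1500,box=(205,0,330,160))
# rim corners by eye (outer): 
for u,v in [(215,2),(319,2),(313,150),(219,150)]: print((cast(s,u,v,.014)*1000).round(1))
E
```

```text
px [266.  73.] area 14550.0 ctr mm [ 437.8 -314.1] size [109.3 152.2] ang 6.1
[ 377.4 -245.8   14. ]
[ 484.1 -234.5   14. ]
[ 501.7 -386.2   14. ]
[ 392.4 -397.7   14. ]
```

```bash
python3 - <<'E'
from h import *
plan(0.4413,-0.3448,0.0175,6.1)
E
```

```text
phi 6.1 turn [-0.     0.    -0.001] =1 x [-0.0004  0.0002 -0.0005] | shift [ 11.4 -68.2 202.7] xy = 2 x [  5.7 -34.1]
```

Call:
send_rows --steps "5.7 -34.1 0 0 0 0 45; 5.7 -34.1 0 0 0 0 45; 0 0 50 0 0 0 45; 0 0 50 0 0 0 45; 0 0 50 0 0 0 45; 0 0 35 0 0 0 45; 0 0 10 0 0 0 45; 0 0 5 0 0 0 45; 0 0 0 0 0 0 45"

```text
t: 7.8
tool_pos: [0.442, -0.3463, 0.0214]
tcp_rot: [0.001, 0.999, 0.052, 0.001]
force: [0.2, -0.8, -0.8]
opening: 0.0495
```

```bash
python3 - <<'E'
from h import *
show(); plan(0.4413,-0.3448,0.0165,6.1)
E
```

```text
t 7.80 pos [ 442.  -346.3   21.4] phi 6.0 tilt [ 0.0014 -0.0011] F [ 0.2 -0.8 -0.8] open 49.5 q6 -0.77
phi 6.1 turn [ 0.001 -0.001 -0.002] =1 x [ 0.0012 -0.0012 -0.0015] | shift [-0.6 -1.6  4.9] xy = 1 x [-0.6 -1.6]
```

Call:
send_rows --steps "0 0 2 0 0 0 45; 0 0 2 0 0 0 45; 0 0 0 0 0 0 45"

```text
t: 8.18
tool_pos: [0.4418, -0.3464, 0.0175]
tcp_rot: [0.0, 0.999, 0.052, 0.001]
force: [-2.5, 0.5, 9.4]
opening: 0.0496
```

Contact with the tray floor (9 N). I release and rise.

Call:
send_rows --steps "0 0 0 0 0 0 60; 0 0 0 0 0 0 60; 0 0 0 0 0 0 60; 0 0 -10 0 0 0 60; 0 0 -30 0 0 0 60; 0 0 -50 0 0 0 85; 0 0 -60 0 0 0 85; 0 0 -50 0 0 0 85; 0 0 0 0 0 0 85"

```text
t: 9.3
tool_pos: [0.4433, -0.3475, 0.2213]
tcp_rot: [0.003, 0.999, 0.052, 0.003]
force: [0.5, -1.4, -0.2]
opening: 0.0847
```

```bash
python3 - <<'E'
from h import *
show(); s=snap("wrist"); save(s["image"],"w4.png"); s=snap("top"); save(s["image"],"top4.png",(120,120,430,310),2.5)
im=s["image"].astype(int); mn=im.min(2); mx=im.max(2)
blobs(s,(mn>165)&(mx-mn<40),0.04,box=(130,170,320,275))
E
```

```text
t 9.30 pos [ 443.3 -347.5  221.3] phi 6.0 tilt [ 0.0066 -0.0052] F [ 0.5 -1.4 -0.2] open 84.7 q6 -0.77
px [208. 232.] area 144.0 ctr mm [418.4 179.6] size [31.5 50.7] ang 0.2
px [160. 232.] area 87.0 ctr mm [416.2 332. ] size [32.6 31.8] ang 68.8
px [253. 222.] area 86.0 ctr mm [448.9  36.6] size [32.4 31.8] ang 78.9
px [188. 214.] area 152.0 ctr mm [475.3 246.5] size [45.2 41.6] ang 1.6
px [156. 196.] area 83.5 ctr mm [533.9 350.2] size [32.3 32.7] ang 11.7
```

View pics/w4.png

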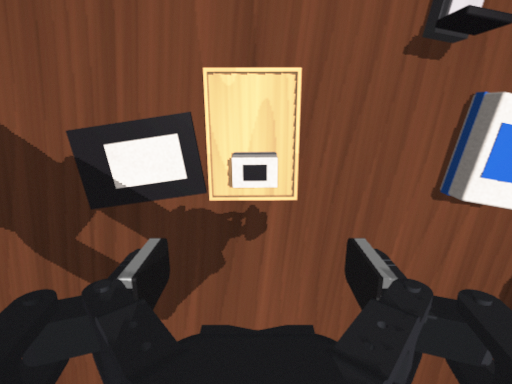

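View pics/top4.png

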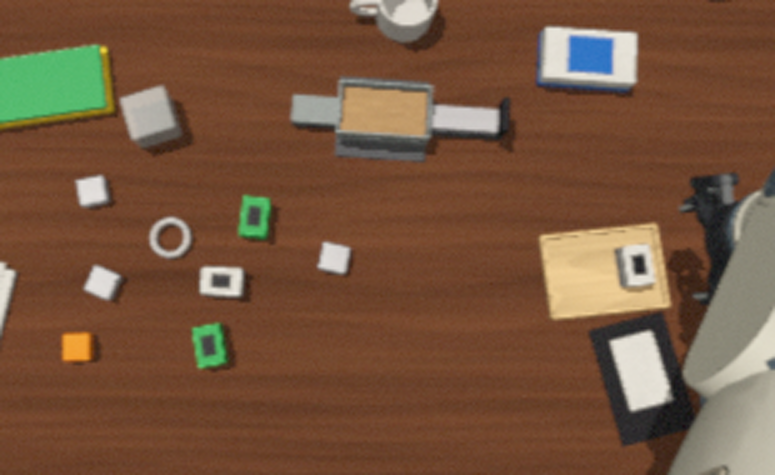

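```bash
python3 - <<'E'
from h import *
plan(0.421,0.180,0.2,90.2)
s=snap("wrist");im=s["image"].astype(int); mn=im.min(2); mx=im.max(2)
blobs(s,(mn>170)&(mx-mn<40),0.046,box=(220,140,300,200))
E
```

```text
phi 90.2 turn [ 1.00e-03 -0.00e+00 -1.47e+00] =9 x [ 0.0002 -0.     -0.1633] | shift [526.  -18.4  17. ] xy = 10 x [52.6 -1.8]
px [257. 175.] area 1360.0 ctr mm [ 443.4 -347.9] size [49.8 33.1] ang 5.9
```

Call:
send_rows --steps "0 0 0 0 0 -0.1633 85; 0 0 0 0 0 -0.1633 85; 0 0 0 0 0 -0.1633 85; 0 0 0 0 0 -0.1633 85; 0 0 0 0 0 -0.1633 85; 0 0 0 0 0 -0.1633 85; 0 0 0 0 0 -0.1633 85; 0 0 0 0 0 -0.1633 85; 0 0 0 0 0 -0.1633 85; 52.6 -1.8 0 0 0 0 85; 52.6 -1.8 0 0 0 0 85; 52.6 -1.8 0 0 0 0 85"

```text
t: 10.95
tool_pos: [0.434, -0.1864, 0.2146]
tcp_rot: [-0.002, 0.706, 0.708, -0.001]
force: [0.8, -0.4, 0.3]
opening: 0.0854
```

Call:
send_rows --steps "52.6 -1.8 0 0 0 0 85; 52.6 -1.8 0 0 0 0 85; 52.6 -1.8 0 0 0 0 85; 52.6 -1.8 0 0 0 0 85; 52.6 -1.8 0 0 0 0 85; 52.6 -1.8 0 0 0 0 85; 52.6 -1.8 0 0 0 0 85; 0 0 0 0 0 0 85; 0 0 0 0 0 0 85"

```text
t: 12.08
tool_pos: [0.4205, 0.1796, 0.2151]
tcp_rot: [-0.0, 0.705, 0.709, -0.001]
force: [0.2, -0.8, -0.1]
opening: 0.0851
```

```bash
python3 - <<'E'
from h import *
show(); s=snap("wrist"); save(s["image"],"w5.png")
im=s["image"].astype(int); mn=im.min(2); mx=im.max(2)
print("carton"); blobs(s,(mn>170)&(mx-mn<40),0.04,300)
print("tin"); blobs(s,(mn>170)&(mx-mn<40),0.026,300)
plan(0.421,0.180,0.0105,90.2)
E
```

```text
t 12.07 pos [420.5 179.6 215.1] phi 90.3 tilt [-0.0025 -0.0014] F [ 0.2 -0.8 -0.1] open 85.1 q6 -1.17
carton
px [401. 260.] area 389.5 ctr mm [530.2 348.2] size [34.1 27.9] ang 12.3
px [316. 215.] area 1294.0 ctr mm [471.1 246.1] size [47.  47.6] ang 0.3
px [137. 194.] area 916.0 ctr mm [446.7  45.7] size [37.8 36.9] ang 78.1
px [258. 172.] area 1446.5 ctr mm [420.5 180.4] size [50.5 36.9] ang 87.5
px [394. 169.] area 879.0 ctr mm [417.1 328. ] size [33.6 33.3] ang 67.9
px [504. 159.] area 857.5 ctr mm [406.6 439.1] size [76.3 25.6] ang 13.1
tin
px [401. 260.] area 389.5 ctr mm [538.  355.7] size [35.6 29.1] ang 12.3
px [316. 215.] area 1294.0 ctr mm [476.2 249.1] size [49.  49.7] ang 0.3
px [137. 194.] area 916.0 ctr mm [450.8  39.8] size [39.4 38.6] ang 78.1
px [258. 172.] area 1446.5 ctr mm [423.5 180.4] size [52.7 38.5] ang 87.5
px [394. 169.] area 879.0 ctr mm [419.9 334.6] size [35.1 34.7] ang 67.9
px [504. 159.] area 857.5 ctr mm [408.9 450.6] size [79.7 26.7] ang 13.1
phi 90.2 turn [-0.002  0.001  0.   ] =1 x [-0.002   0.0012  0.    ] | shift [  0.9   0.3 204.8] xy = 1 x [0.9 0.3]
```

View pics/w5.png

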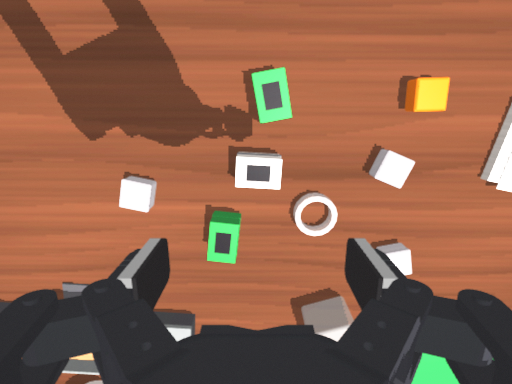

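The banded white carton is at (258,171), lined up under the jaws. The green ones are at (271,95) and (223,238), and the tape at (316,214) is clear of the fingers.

Call:
send_rows --steps "0.5 0 55 0 0 0.03 85; 0 0 60 0 0 0 85; 0 0 50 0 0 0 85; 0 0 25 0 0 0 85; 0 0 14 0 0 0 85; 0 0 0 0 0 0 85; 0 0 0 0 0 0 45; 0 0 0 0 0 0 45; 0 0 0 0 0 0 45; 0 0 0 0 0 0 45; 0 0 0 0 0 0 45; 0 0 0 0 0 0 45"

```text
t: 13.62
tool_pos: [0.4222, 0.1808, 0.0134]
tcp_rot: [0.0, 0.716, 0.698, 0.001]
force: [0.2, -1.8, 6.9]
opening: 0.0495
```

Call:
send_rows --steps "0 0 -10 0 0 0 45; 0 0 -40 0 0 0 45; 0 0 -50 0 0 0 45; 0 0 -50 0 0 0 45; 0 0 -40 0 0 0 45; 0 0 0 0 0 0 45"

```text
t: 14.38
tool_pos: [0.4231, 0.1813, 0.2061]
tcp_rot: [0.001, 0.716, 0.698, 0.003]
force: [-0.5, 0.1, -2.1]
opening: 0.0491
```

```bash
python3 - <<'E'
from h import *
show(); plan(0.4347,-0.2832,0.03,6.1)
s=snap("wrist"); save(s["image"],"w6.png")
E
```

```text
t 14.38 pos [423.1 181.3 206.1] phi 88.5 tilt [0.0065 0.0028] F [-0.5  0.1 -2.1] open 49.1 q6 -1.14
phi 6.1 turn [ 0.003 -0.007  1.438] =8 x [ 0.0004 -0.0009  0.1798] | shift [-37.9 463.1 176.1] xy = 9 x [-4.2 51.5]
```

View pics/w6.png

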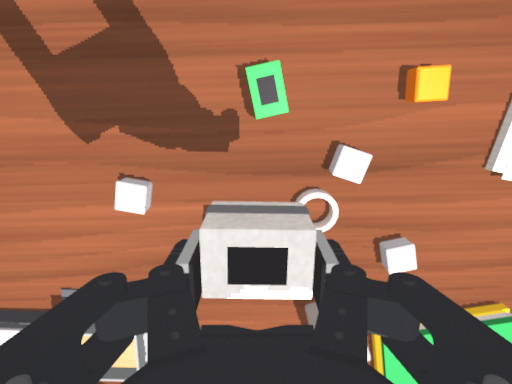

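The carton is held. The tin that was at (393,168) now sits at (350,163), knocked aside, so I'll measure it again later.

Call:
send_rows --steps "0 0 0 0 0 0.18 45; 0 0 0 0 0 0.18 45; 0 0 0 0 0 0.18 45; 0 0 0 0 0 0.18 45; 0 0 0 0 0 0.18 45; 0 0 0 0 0 0.18 45; 0 0 0 0 0 0.18 45; 0 0 0 0 0 0.178 45; -4.2 51.5 0 0 0 0 45; -4.2 51.5 0 0 0 0 45; -4.2 51.5 0 0 0 0 45; -4.2 51.5 0 0 0 0 45"

```text
t: 15.92
tool_pos: [0.4254, -0.0276, 0.2012]
tcp_rot: [-0.0, 0.999, 0.053, -0.001]
force: [0.1, -0.8, -0.6]
opening: 0.0494
```

Call:
send_rows --steps "-4.2 51.5 0 0 0 0 45; -4.2 51.5 0 0 0 0 45; -4.2 51.5 0 0 0 0 45; -4.2 51.5 0 0 0 0 45; -4.2 51.5 0 0 0 0 45; 0 0 0 0 0 0 45; 0 0 0 0 0 0 45"

```text
t: 16.8
tool_pos: [0.432, -0.2836, 0.201]
tcp_rot: [-0.001, 0.999, 0.053, -0.001]
force: [-0.8, 0.2, -1.6]
opening: 0.0496
```

```bash
python3 - <<'E'
from h import *
show(); plan(0.4347,-0.2832,0.03,6.1)
E
```

```text
t 16.80 pos [ 432.  -283.6  201. ] phi 6.0 tilt [-0.0023  0.0019] F [-0.8  0.2 -1.6] open 49.6 q6 -0.69
phi 6.1 turn [-0.002  0.002 -0.001] =1 x [-0.0021  0.0021 -0.0009] | shift [ 2.70e+00 -1.00e-01  1.71e+02] xy = 1 x [ 2.7 -0.1]
```

Call:
send_rows --steps "3 0 50 0 0 0 45; 0 0 60 0 0 0 45; 0 0 45 0 0 0 45; 0 0 16 0 0 0 45; 0 0 6 0 0 0 45; 0 0 3 0 0 0 45; 0 0 2 0 0 0 45; 0 0 0 0 0 0 45"

```text
t: 17.8
tool_pos: [0.4364, -0.2844, 0.0211]
tcp_rot: [0.0, 0.999, 0.053, 0.001]
force: [-0.0, 0.2, -0.8]
opening: 0.0495
```

```bash
python3 - <<'E'
from h import *
show()
E
```

```text
t 17.80 pos [ 436.4 -284.4   21.1] phi 6.1 tilt [ 0.0011 -0.0007] F [-0.   0.2 -0.8] open 49.5 q6 -0.69
```

Call:
send_rows --steps "0 0 1.5 0 0 0 45; 0 0 1 0 0 0 45; 0 0 0 0 0 0 45"

```text
t: 18.18
tool_pos: [0.4364, -0.2844, 0.0194]
tcp_rot: [0.0, 0.999, 0.053, 0.0]
force: [-4.3, 3.2, 21.1]
opening: 0.0494
```

Call:
send_rows --steps "0 0 0 0 0 0 60; 0 0 0 0 0 0 60; 0 0 0 0 0 0 60; 0 0 -10 0 0 0 60; 0 0 -30 0 0 0 60; 0 0 -50 0 0 0 60; 0 0 -60 0 0 0 60; 0 0 -30 0 0 0 60; 0 0 0 0 0 0 0"

```text
t: 19.3
tool_pos: [0.4374, -0.285, 0.2009]
tcp_rot: [0.002, 0.999, 0.053, 0.002]
force: [-0.2, 0.5, -0.4]
opening: 0.0431
```

```bash
python3 - <<'E'
from h import *
show(); plan(0.632,-0.27,0.2,-3.6)
s=snap("top")
for u,v in [(337,131),(337,157),(375,157)]: print(cast(s,u,v,.045).round(3), cast(s,u,v,0).round(3))
E
```

```text
t 19.30 pos [ 437.4 -285.   200.9] phi 6.1 tilt [ 0.0046 -0.0031] F [-0.2  0.5 -0.4] open 43.1 q6 -0.69
phi -3.6 turn [ 0.003 -0.005  0.169] =1 x [ 0.0032 -0.0046  0.1692] | shift [193.3 -27.2   0.9] xy = 4 x [48.3 -6.8]
[ 0.751 -0.24   0.045] [ 0.767 -0.251  0.   ]
[ 0.663 -0.237  0.045] [ 0.675 -0.247  0.   ]
[ 0.663 -0.36   0.045] [ 0.675 -0.376  0.   ]
```

Call:
send_rows --steps "0 0 0 0 0 0.169 0; 48.3 -6.8 0 0 0 0 0; 48.3 -6.8 0 0 0 0 0; 48.3 -6.8 0 0 0 0 0; 48.3 -6.8 0 0 0 0 0; 0 0 0 0 0 0 0; 0 0 0 0 0 0 0"

```text
t: 20.23
tool_pos: [0.6292, -0.2685, 0.1958]
tcp_rot: [-0.001, 1.0, -0.031, -0.002]
force: [-0.5, -1.2, 0.5]
opening: -0.0001
```

```bash
python3 - <<'E'
from h import *
show(); s=snap("wrist"); save(s["image"],"w7.png",None,1.5)
for n,p in dict(pad=[.633,-.187,.076],org=[.643,-.029,.042]).items(): print(n,proj(s,p))
E
```

```text
t 20.23 pos [ 629.2 -268.5  195.8] phi -3.6 tilt [-0.0034  0.0012] F [-0.5 -1.2  0.5] open -0.1 q6 -0.34
pad (np.float64(253.96952387209944), np.float64(91.2912532177129))
org (np.float64(254.04739260770026), np.float64(-113.79212736053572))
```

View pics/w7.png

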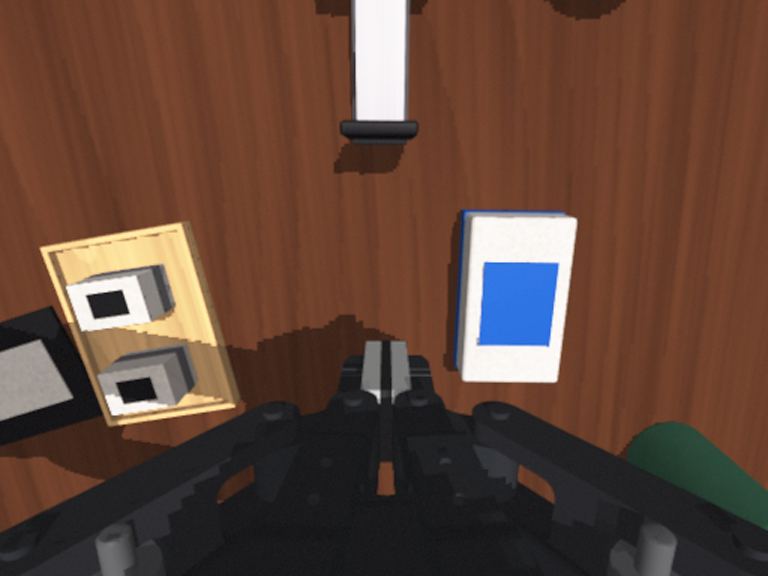

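```bash
python3 - <<'E'
from h import *
plan(0.6318,-0.217,0.047,-3.6)
E
```

```text
phi -3.6 turn [-0.001  0.003  0.   ] =1 x [-0.0008  0.0029  0.0001] | shift [ -0.4 -51.9 149.3] xy = 1 x [ -0.4 -51.9]
```

Call:
send_rows --steps "0 -52 0 0 0 0 0; 0 0 50 0 0 0 0; 0 0 50 0 0 0 0; 0 0 45 0 0 0 0; 0 0 4 0 0 0 0; 0 -10 0 0 0 0 0; 0 -10 0 0 0 0 0; 0 -10 0 0 0 0 0; 0 -10 0 0 0 0 0; 0 -10 0 0 0 0 0; 0 0 0 0 0 0 0"

```text
t: 21.65
tool_pos: [0.6383, -0.1675, 0.0511]
tcp_rot: [0.001, 1.0, -0.031, 0.002]
force: [-1.5, -6.6, 3.2]
opening: 0.0001
```

```bash
python3 - <<'E'
from h import *
show(); s=snap("wrist"); save(s["image"],"w8.png",None,1)
E
```

```text
t 21.65 pos [ 638.3 -167.5   51.1] phi -3.5 tilt [ 0.0034 -0.0024] F [-1.5 -6.6  3.2] open 0.1 q6 -0.20
```

View pics/w8.png

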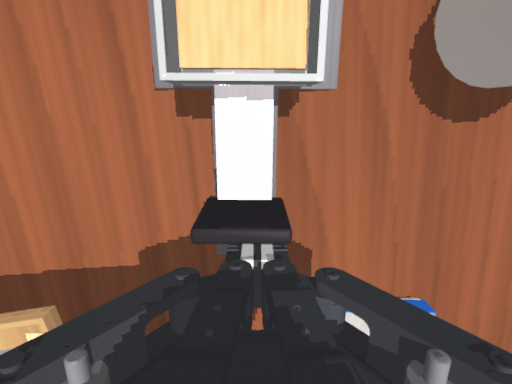

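Call:
send_rows --steps "-1 -10 0 0 0 0 0; -1 -10 0 0 0 0 0; -1 -10 0 0 0 0 0; 0 -10 0 0 0 0 0; 0 -6 0 0 0 0 0; 0 0 0 0 0 0 0"

```text
t: 22.45
tool_pos: [0.6407, -0.1226, 0.0514]
tcp_rot: [0.002, 1.0, -0.031, 0.004]
force: [7.1, -10.5, -2.5]
opening: 0.0
```

Call:
send_rows --steps "0 -4 0 0 0 0 0; 0 0 0 0 0 0 0"

```text
t: 22.7
tool_pos: [0.6409, -0.1188, 0.0514]
tcp_rot: [0.002, 1.0, -0.031, 0.004]
force: [6.5, -11.4, -2.4]
opening: -0.0001
```

Call:
send_rows --steps "0 -3 0 0 0 0 0; 0 0 0 0 0 0 0"

```text
t: 22.95
tool_pos: [0.641, -0.1169, 0.0515]
tcp_rot: [0.002, 1.0, -0.031, 0.004]
force: [6.9, -16.1, -3.5]
opening: 0.0002
```

Call:
send_rows --steps "0 -3 0 0 0 0 0; 0 0 0 0 0 0 0"

```text
t: 23.2
tool_pos: [0.6411, -0.1167, 0.0516]
tcp_rot: [0.004, 1.0, -0.03, 0.004]
force: [4.7, -31.1, -3.6]
opening: 0.0002
```

```bash
python3 - <<'E'
from h import *
show(); s=snap("top"); save(s["image"],"top8.png",(200,110,360,230),4.8)
E
```

```text
t 23.20 pos [ 641.1 -116.7   51.6] phi -3.5 tilt [ 0.0086 -0.0088] F [  4.7 -31.1  -3.6] open 0.2 q6 -0.11
```

View pics/top8.png

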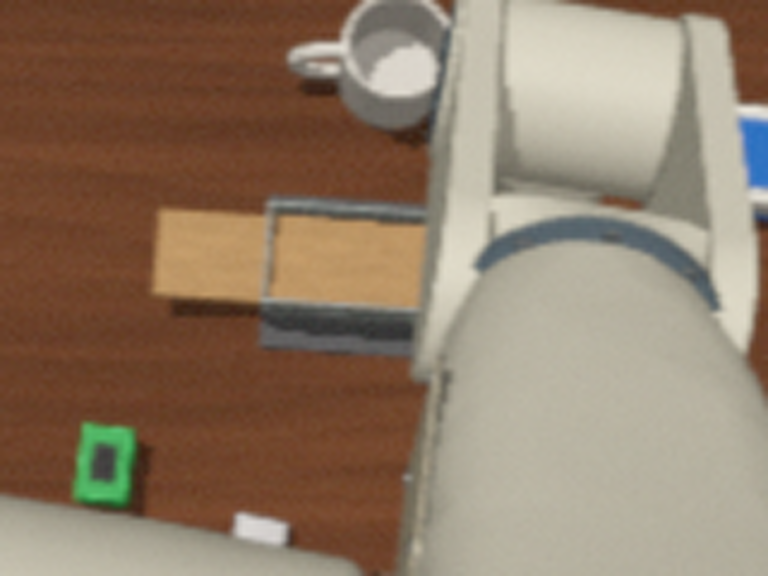

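Call:
send_rows --steps "0 10 0 0 0 0 0; 0 20 0 0 0 0 0; 0 20 0 0 0 0 0; 0 20 0 0 0 0 0; 0 20 0 0 0 0 0; 0 20 0 0 0 0 0; 0 8 0 0 0 0 0; 0 0 -40 0 0 0 0; 0 0 -60 0 0 0 85; 0 0 -60 0 0 0 85; 0 0 0 0 0 0 85"

```text
t: 24.62
tool_pos: [0.6329, -0.2296, 0.2145]
tcp_rot: [0.001, 1.0, -0.031, 0.004]
force: [-0.3, -0.2, -0.2]
opening: 0.0544
```

```bash
python3 - <<'E'
from h import *
show(); s=snap("top"); save(s["image"],"top9.png",(200,110,360,230),4.8)
hsv=cv2.cvtColor(s["image"],cv2.COLOR_RGB2HSV)
save(s["image"],"top9b.png",(120,120,430,310),2.5)
for z,uv in [(.036,(232.2,153.5)),(.036,(231.7,172)),(.042,(256,155)),]: print((cast(s,*uv,z)*1000).round(1))
E
```

```text
t 24.62 pos [ 632.9 -229.6  214.5] phi -3.6 tilt [ 0.0085 -0.0027] F [-0.3 -0.2 -0.2] open 54.4 q6 -0.29
[676.4 105.9  36. ]
[614.  106.8  36. ]
[669.9  27.5  42. ]
```

View pics/top9.png

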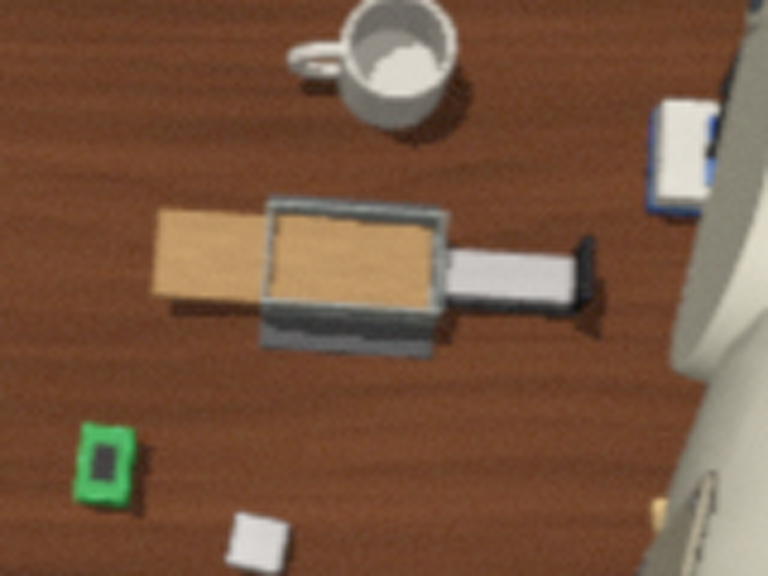

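View pics/top9b.png

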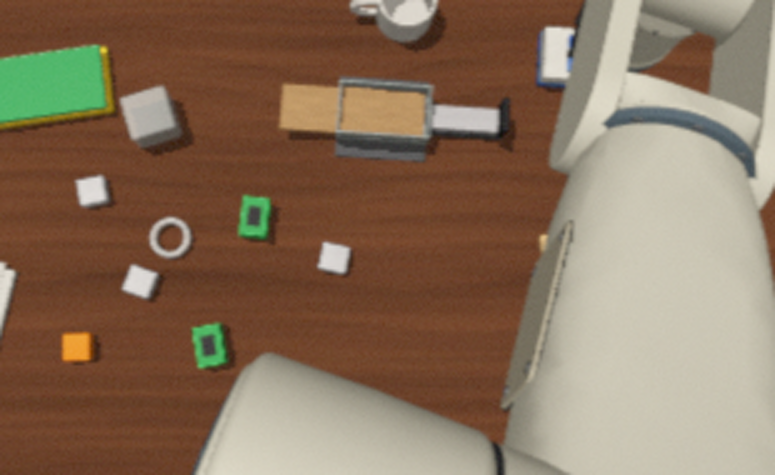

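```bash
python3 - <<'E'
from h import *
plan(0.645,-0.03,0.215,-3.6)
E
```

```text
phi -3.6 turn [ 0.001 -0.004  0.   ] =1 x [ 0.0009 -0.0041  0.0005] | shift [   1.3 -199.5   -3.7] xy = 4 x [  0.3 -49.9]
```

Call:
send_rows --steps "0.3 -50 0 0 0 0 85; 0.3 -50 0 0 0 0 85; 0.3 -50 0 0 0 0 85; 0.3 -50 0 0 -0.004 0 85; 0 0 0 0 0 0 85; 0 0 0 0 0 0 85"

```text
t: 25.42
tool_pos: [0.6429, -0.0294, 0.2073]
tcp_rot: [0.0, 1.0, -0.031, -0.003]
force: [0.2, -0.5, -0.1]
opening: 0.0852
```

```bash
python3 - <<'E'
from h import *
show(); s=snap("wrist"); save(s["image"],"w10.png",None,1.5)
for z,p in [("front",[.6515,.106,.036]),("mag",[.647,.031,.058])]: print(z,np.array(proj(s,p))*1.5)
hsv=cv2.cvtColor(s["image"],cv2.COLOR_RGB2HSV)
print(hsv[60,250],hsv[140,250])
E
```

```text
t 25.43 pos [642.9 -29.4 207.3] phi -3.5 tilt [-0.0066  0.0001] F [ 0.2 -0.5 -0.1] open 85.2 q6 0.01
front [384.79413424  51.44357173]
mag [384.87425675 174.20870737]
[ 21 100 253] [ 21 102 253]
```

View pics/w10.png

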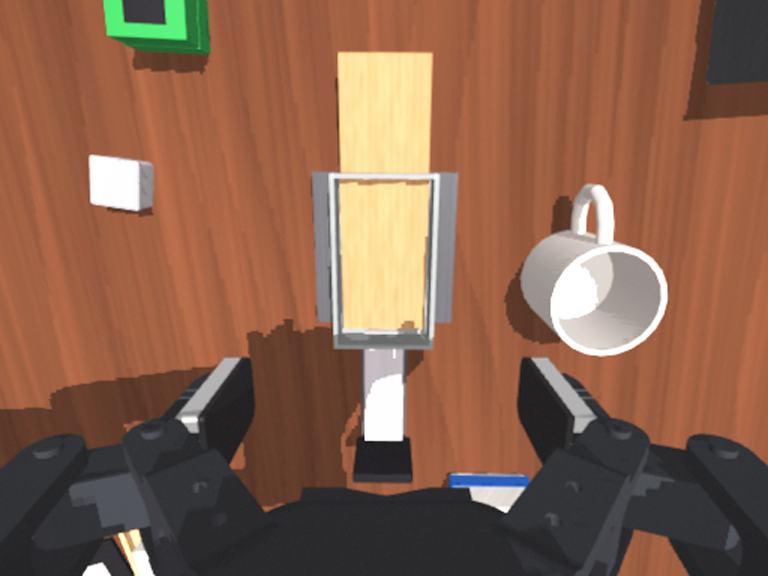

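```bash
python3 - <<'E'
from h import *
plan(0.6485,0.0600,0.080,-3.6)
E
```

```text
phi -3.6 turn [0.    0.006 0.   ] =1 x [0.0003 0.0059 0.0001] | shift [ -0.3 -90.2 127.6] xy = 2 x [ -0.1 -45.1]
```

Call:
send_rows --steps "0 -45 0 0 0.005 0 85; 0 -45 20 0 0 0 85; 0 0 55 0 0 0 85; 0 0 52 0 0 0 85; 0 0 0 0 0 0 85; 0 0 0 0 0 0 85"

```text
t: 26.22
tool_pos: [0.6506, 0.0596, 0.0833]
tcp_rot: [-0.0, 0.999, -0.032, 0.001]
force: [-0.1, -0.1, 0.7]
opening: 0.085
```

```bash
python3 - <<'E'
from h import *
show(); s=snap("wrist"); save(s["image"],"w11.png",None,1.5)
plan(0.6485,0.0600,0.014,-3.6)
E
```

```text
t 26.23 pos [650.6  59.6  83.3] phi -3.7 tilt [0.0023 0.    ] F [-0.1 -0.1  0.7] open 85.0 q6 0.15
phi -3.6 turn [-0.    -0.004 -0.001] =1 x [-0.0004 -0.0041 -0.0008] | shift [-2.7 -0.  70.1] xy = 1 x [-2.7 -0. ]
```

View pics/w11.png

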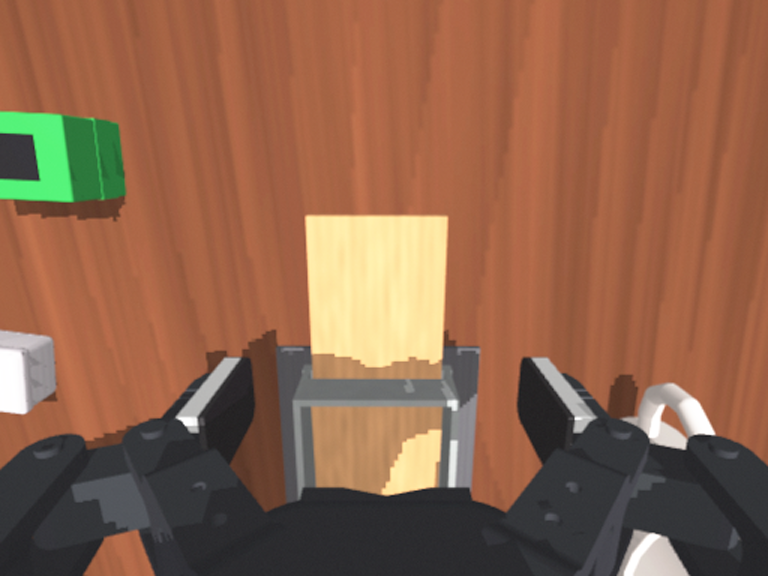

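Call:
send_rows --steps "-2.5 -6 15 0 -0.004 0 85; 0 0 20 0 0 0 85; 0 0 20 0 0 0 85; 0 0 15 0 0 0 85; 0 0 0 0 0 0 85; 0 0 0 0 0 0 85"

```text
t: 27.02
tool_pos: [0.6475, 0.0666, 0.0119]
tcp_rot: [-0.0, 1.0, -0.031, -0.001]
force: [0.2, -0.1, 1.2]
opening: 0.0852
```

```bash
python3 - <<'E'
from h import *
show(); s=snap("wrist"); save(s["image"],"w12.png",None,1.5)
E
```

```text
t 27.02 pos [647.5  66.6  11.9] phi -3.6 tilt [-0.0027  0.0002] F [ 0.2 -0.1  1.2] open 85.2 q6 0.16
```

View pics/w12.png

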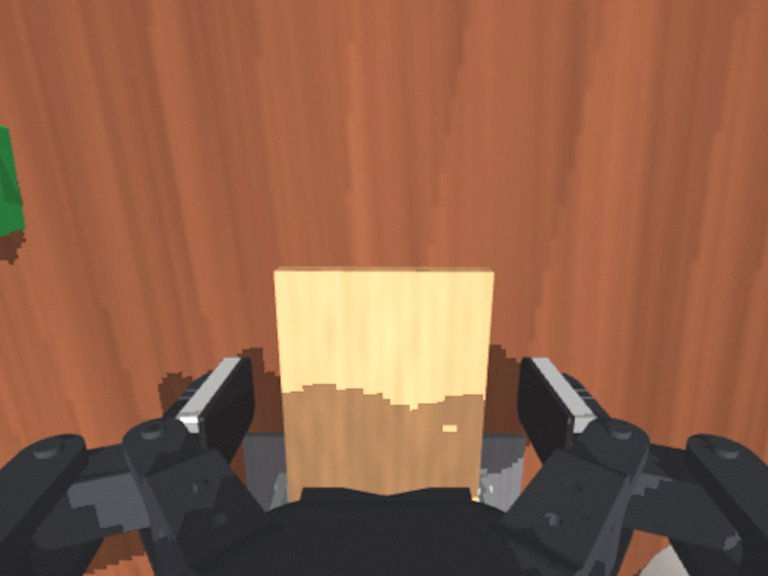

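The card lies centred between the fingers. I close on it.

Call:
send_rows --steps "0 0 0 0 0 0 55; 0 0 0 0 0 0 55; 0 0 0 0 0 0 55; 0 0 0 0 0 0 55; 0 0 0 0 0 0 55; 0 0 0 0 0 0 55" --grip_force 40

```text
t: 27.82
tool_pos: [0.6478, 0.0666, 0.0127]
tcp_rot: [-0.0, 1.0, -0.031, -0.001]
force: [-1.2, -0.6, 6.1]
opening: 0.0595
```

Call:
send_rows --steps "0 -8 0 0 0 0 55; 0 -10 0 0 0 0 55; 0 -10 0 0 0 0 55; 0 -10 0 0 0 0 55; 0 -10 0 0 0 0 55; 0 -10 0 0 0 0 55; 0 0 0 0 0 0 55"

```text
t: 28.7
tool_pos: [0.6511, 0.1259, 0.012]
tcp_rot: [-0.001, 1.0, -0.031, -0.001]
force: [0.3, 3.7, 4.5]
opening: 0.0591
```

```bash
python3 - <<'E'
from h import *
show(); s=snap("wrist"); save(s["image"],"w13.png",None,1)
s=snap("top"); save(s["image"],"top13.png",(200,110,360,230),4)
E
```

```text
t 28.70 pos [651.1 125.9  12. ] phi -3.6 tilt [-0.0023  0.0013] F [0.3 3.7 4.5] open 59.1 q6 0.25
```

View pics/w13.png

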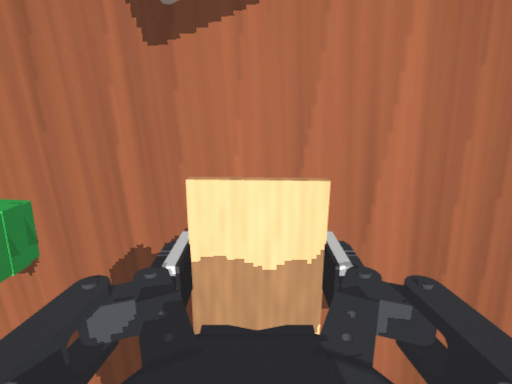

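View pics/top13.png

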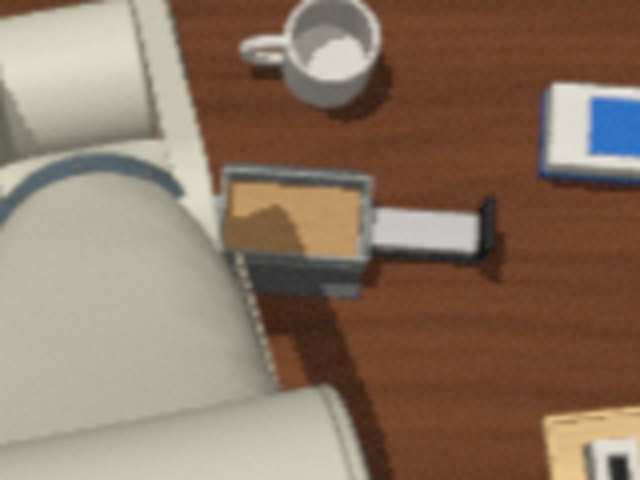

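```bash
python3 - <<'E'
from h import *
s=snap("wrist"); st=state(); Rm=rot(st["tcp_rot"])
for u,v in [(187,179),(329,179),(258,179)]:
    p=cast(s,u,v,.036); print((p*1000).round(1),(Rm.T@(p-st["tool_pos"])*1000).round(1))
E
```

```text
[626.6 167.4  36. ] [-27.2 -40.2 -23.9]
[684.5 163.8  36. ] [ 30.9 -40.2 -24. ]
[655.6 165.6  36. ] [  1.8 -40.2 -24. ]
```

Call:
send_rows --steps "0 0 -10 0 0 0 55; 0 0 -30 0 0 0 55; 0 0 -50 0 0 0 55; 0 0 -60 0 0 0 55; 0 0 -50 0 0 0 55; 0 0 0 0 0 0 55"

```text
t: 29.6
tool_pos: [0.6537, 0.1249, 0.2169]
tcp_rot: [-0.001, 1.0, -0.031, 0.002]
force: [0.8, 0.2, -1.1]
opening: 0.0586
```

```bash
python3 - <<'E'
from h import *
show(); s=snap("wrist"); save(s["image"],"w14.png",None,1)
s=snap("top"); save(s["image"],"top14.png",(120,120,430,310),2.5)
E
```

```text
t 29.60 pos [653.7 124.9 216.9] phi -3.6 tilt [0.0045 0.0018] F [ 0.8  0.2 -1.1] open 58.6 q6 0.25
```

View pics/w14.png

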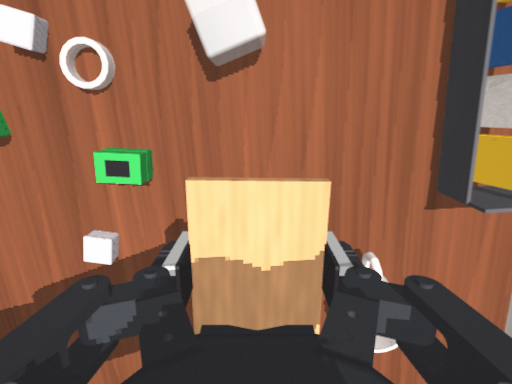

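View pics/top14.png

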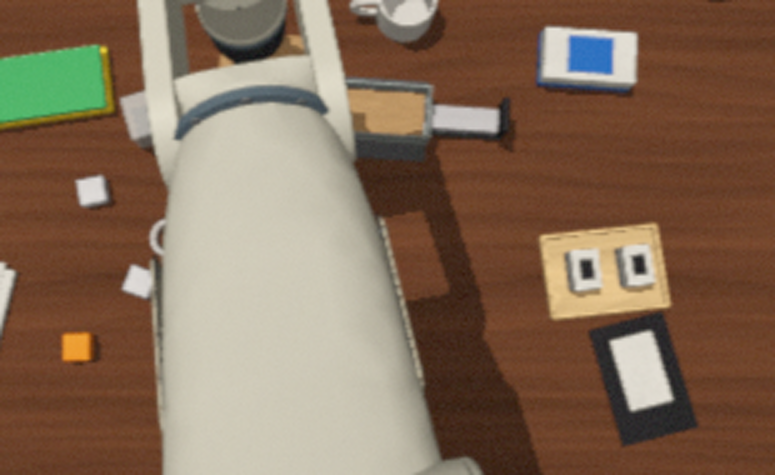

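```bash
python3 - <<'E'
from h import *
plan(0.437,-0.420,0.23,6.1)
E
```

```text
phi 6.1 turn [-0.     0.003 -0.169] =1 x [-0.0004  0.0028 -0.1692] | shift [-270.8  518.5  -18. ] xy = 11 x [-24.6  47.1]
```

Call:
send_rows --steps "0 0 -15 0 0 -0.169 55; -24.6 47.1 0 0 0 0 55; -24.6 47.1 0 0 0 0 55; -24.6 47.1 0 0 0 0 55; -24.6 47.1 0 0 0 0 55; -24.6 47.1 0 0 0 0 55; -24.6 47.1 0 0 0 0 55; -24.6 47.1 0 0 0 0 55; -24.6 47.1 0 0 0 0 55; -24.6 47.1 0 0 0 0 55; -24.6 47.1 0 0 0 0 55; -24.6 47.1 0 0 0 0 55"

```text
t: 31.2
tool_pos: [0.4357, -0.4201, 0.2251]
tcp_rot: [-0.002, 0.999, 0.053, -0.003]
force: [0.7, 0.5, -0.8]
opening: 0.0589
```

Call:
send_rows --steps "0 0 0 0 0 0 55; 0 0 0 0 0 0 55"

```text
t: 31.45
tool_pos: [0.4367, -0.4185, 0.2256]
tcp_rot: [-0.002, 0.999, 0.053, -0.002]
force: [0.6, -0.5, -1.2]
opening: 0.0589
```

```bash
python3 - <<'E'
from h import *
show(); s=snap("wrist"); save(s["image"],"w15.png",None,1.5)
im=s["image"].astype(int); mn=im.min(2); mx=im.max(2)
blobs(s,(mn>170)&(mx-mn<40),0.046,200,box=(205,0,330,170))
hsv=cv2.cvtColor(s["image"],cv2.COLOR_RGB2HSV)
blobs(s,(hsv[...,2]>150)&(hsv[...,0]<28)&(hsv[...,1]>60),0.014,1500,box=(205,0,330,165))
E
```

```text
t 31.45 pos [ 436.7 -418.5  225.6] phi 6.0 tilt [-0.005   0.0028] F [ 0.6 -0.5 -1.2] open 58.9 q6 -0.87
px [270. 107.] area 1549.5 ctr mm [ 443.8 -348.8] size [50.  33.1] ang 6.0
px [272.  37.] area 1816.5 ctr mm [ 438.2 -282.8] size [49.5 33. ] ang 6.0
px [267.  70.] area 14021.0 ctr mm [ 438.1 -315.3] size [109.4 150.4] ang 6.2
```

View pics/w15.png

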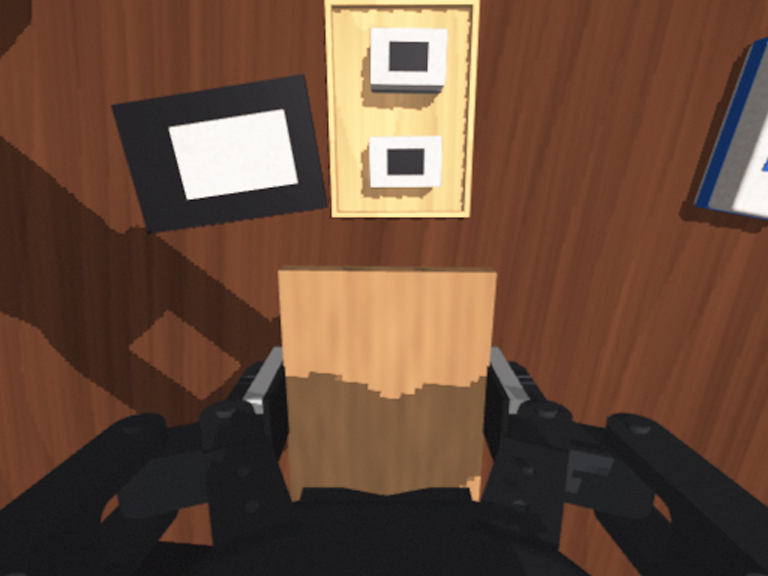

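```bash
python3 - <<'E'
from h import *
plan(0.4396,-0.301,0.060,6.1)
E
```

```text
phi 6.1 turn [-0.003  0.004  0.   ] =1 x [-0.0028  0.0044  0.0002] | shift [  14.8 -116.2  166. ] xy = 3 x [  4.9 -38.7]
```

Call:
send_rows --steps "5 -39 0 -0.003 0.004 0 55; 5 -39 0 0 0 0 55; 5 -38.5 0 0 0 0 55; 0 0 55 0 0 0 55; 0 0 55 0 0 0 55; 0 0 45 0 0 0 55; 0 0 10 0 0 0 55; 0 0 0 0 0 0 55; 0 0 0 0 0 0 55"

```text
t: 32.62
tool_pos: [0.4415, -0.3029, 0.0639]
tcp_rot: [0.002, 0.999, 0.053, 0.002]
force: [-0.4, 0.3, -0.2]
opening: 0.0591
```

```bash
python3 - <<'E'
from h import *
show();plan(0.4396,-0.301,0.032,6.1)
s=snap("wrist"); save(s["image"],"w16.png")
s=snap("scene"); save(s["image"],"s16.png",(170,100,300,190),5)
E
```

```text
t 32.62 pos [ 441.5 -302.9   63.9] phi 6.1 tilt [ 0.0036 -0.004 ] F [-0.4  0.3 -0.2] open 59.1 q6 -0.71
phi 6.1 turn [ 0.004 -0.003  0.   ] =1 x [ 0.0043 -0.0032  0.0004] | shift [-1.7 -2.1 31.9] xy = 1 x [-1.7 -2.1]
```

View pics/s16.png

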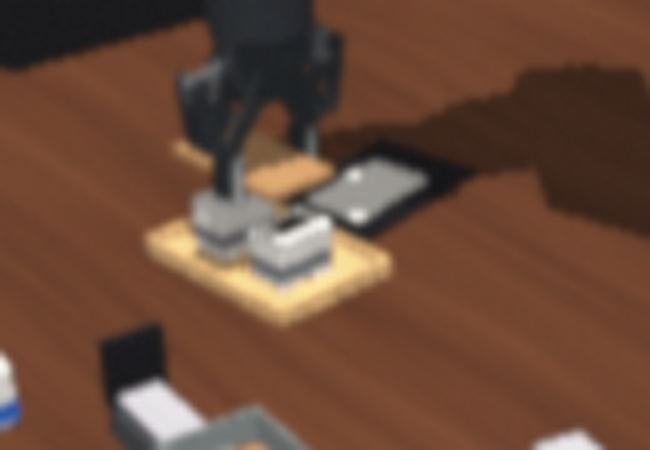

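Call:
send_rows --steps "-1.5 -2 10 0.004 -0.003 0 55; 0 0 10 0 0 0 55; 0 0 8 0 0 0 55; 0 0 0 0 0 0 55; 0 0 0 0 0 0 55"

```text
t: 33.35
tool_pos: [0.4386, -0.3007, 0.0341]
tcp_rot: [-0.001, 0.999, 0.053, -0.001]
force: [0.7, 0.8, -1.3]
opening: 0.0593
```

```bash
python3 - <<'E'
from h import *
show();s=snap("wrist"); save(s["image"],"w17.png",None,1.3)
E
```

```text
t 33.35 pos [ 438.6 -300.7   34.1] phi 6.1 tilt [-0.0022  0.0014] F [ 0.7  0.8 -1.3] open 59.3 q6 -0.71
```

View pics/w17.png

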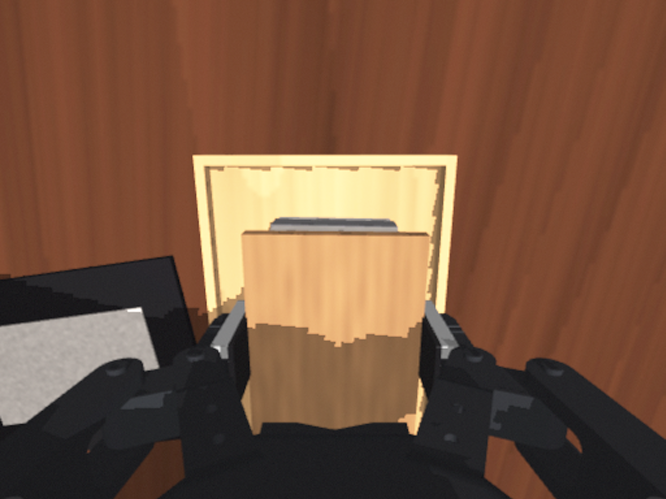

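Call:
send_rows --steps "0 0 2 0 0 0 55; 0 0 2 0 0 0 55; 0 0 0 0 0 0 55"

```text
t: 33.78
tool_pos: [0.4384, -0.3005, 0.03]
tcp_rot: [-0.001, 0.999, 0.053, -0.001]
force: [0.1, -0.6, -0.1]
opening: 0.059
```

Call:
send_rows --steps "0 0 1.5 0 0 0 55; 0 0 0 0 0 0 55; 0 0 0 0 0 0 55"

```text
t: 34.15
tool_pos: [0.4386, -0.3006, 0.0287]
tcp_rot: [-0.001, 0.999, 0.053, -0.001]
force: [0.1, 1.0, 1.1]
opening: 0.059
```

Call:
send_rows --steps "0 0 1 0 0 0 55; 0 0 0 0 0 0 55; 0 0 0 0 0 0 55"

```text
t: 34.52
tool_pos: [0.4386, -0.3007, 0.0286]
tcp_rot: [-0.001, 0.999, 0.053, -0.001]
force: [-4.2, 2.4, 14.0]
opening: 0.0591
```

Call:
send_rows --steps "0 0 0 0 0 0 70; 0 0 0 0 0 0 70; 0 0 0 0 0 0 70; 0 0 0 0 0 0 70; 0 0 -10 0 0 0 70; 0 0 -30 0 0 0 70; 0 0 -50 0 0 0 70; 0 0 -50 0 0 0 85; 0 0 -50 0 0 0 85; 0 60 0 0 0 0 85; 0 40 0 0 0 0 85; 0 0 0 0 0 0 85"

```text
t: 36.02
tool_pos: [0.4496, -0.4026, 0.2182]
tcp_rot: [-0.0, 0.999, 0.052, -0.001]
force: [0.3, 0.3, -0.5]
opening: 0.0851
```

```bash
python3 - <<'E'
from h import *
show(); s=snap("wrist"); save(s["image"],"w18.png",None,1.5)
hsv=cv2.cvtColor(s["image"],cv2.COLOR_RGB2HSV); print(hsv[75,265],hsv[40,265])
s=snap("top"); save(s["image"],"top18.png",(120,120,430,310),2.5)
im=s["image"].astype(int); mn=im.min(2); mx=im.max(2)
blobs(s,(mn>165)&(mx-mn<40),0.026,box=(130,170,320,275))
E
```

```text
t 36.02 pos [ 449.6 -402.6  218.2] phi 6.0 tilt [-0.0012 -0.    ] F [ 0.3  0.3 -0.5] open 85.1 q6 -0.84
[ 16 121 241] [ 16 123 235]
px [175. 232.] area 86.5 ctr mm [418.4 286.3] size [32.5 32. ] ang 72.0
px [253. 223.] area 86.5 ctr mm [450.   36.4] size [32.8 32.8] ang 76.2
px [188. 214.] area 151.0 ctr mm [476.7 248.9] size [45.8 42.1] ang 1.6
px [156. 196.] area 82.5 ctr mm [536.2 353.9] size [32.3 33. ] ang 14.5
```

View pics/w18.png

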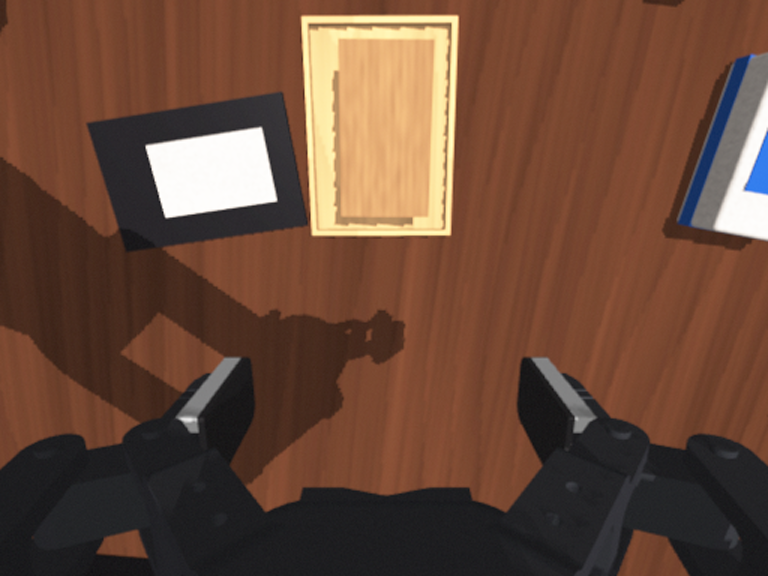

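View pics/top18.png

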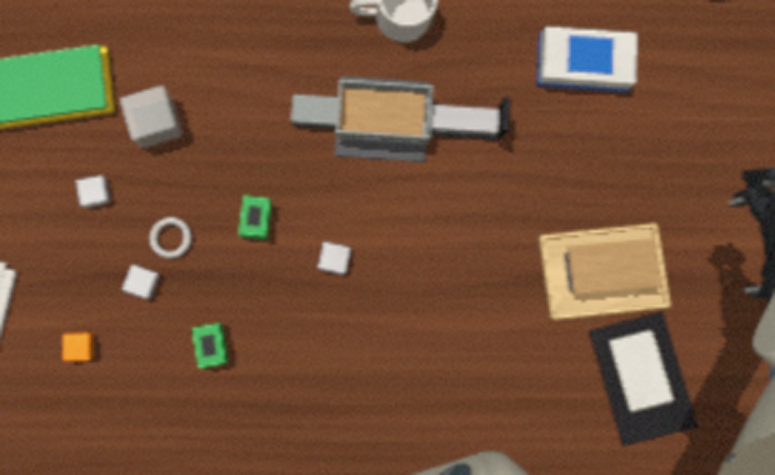

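```bash
python3 - <<'E'
from h import *
s=snap("wrist"); P=np.array([cast(s,u/1.5,v/1.5,.052)*1000 for u,v in [(340,38),(434,38),(430,217),(340,217)]])
print(P.round(1),P.mean(0).round(1)); c=P.mean(0)-[438,-314.5,52]
a=np.radians(6.1); print("tray x,y",c[0]*np.cos(a)+c[1]*np.sin(a),-c[0]*np.sin(a)+c[1]*np.cos(a))
plan(0.4525,0.0360,0.20,78)
plan(0.4525,0.0360,0.20,-12)
E
```

```text
[[ 407.4 -261.3   52. ]
 [ 465.4 -255.2   52. ]
 [ 477.4 -365.    52. ]
 [ 416.  -371.5   52. ]] [ 441.5 -313.3   52. ]
tray x,y 3.6338492402089195 0.8370175584058894
phi 78.0 turn [-4.000e-03  1.000e-03 -1.255e+00] =7 x [-5.000e-04  1.000e-04 -1.793e-01] | shift [426.6 -87.2  17.4] xy = 8 x [ 53.3 -10.9]
phi -12.0 turn [-0.002  0.003  0.316] =2 x [-0.001   0.0014  0.1579] | shift [ -87.2 -426.6   17.4] xy = 8 x [-10.9 -53.3]
```

Call:
send_rows --steps "0 0 0 0 0 0.158 85; 0 0 0 0 0 0.158 85; -10.9 -53.3 0 0 0 0 85; -10.9 -53.3 0 0 0 0 85; -10.9 -53.3 0 0 0 0 85; -10.9 -53.3 0 0 0 0 85; -10.9 -53.3 0 0 0 0 85; -10.9 -53.3 0 0 0 0 85; -10.9 -53.3 0 0 0 0 85; -10.9 -53.3 0 0 0 0 85; 0 0 0 0 0 0 85; 0 0 0 0 0 0 85"

```text
t: 37.67
tool_pos: [0.4522, 0.0354, 0.2181]
tcp_rot: [-0.0, 0.995, -0.104, -0.001]
force: [-0.5, -0.1, -0.8]
opening: 0.0853
```

```bash
python3 - <<'E'
from h import *
show(); s=snap("wrist"); save(s["image"],"w19.png",None,1.3)
im=s["image"].astype(int); mn=im.min(2); mx=im.max(2)
print("tin"); blobs(s,(mn>170)&(mx-mn<40),0.026,300)
E
```

```text
t 37.67 pos [452.2  35.4 218.1] phi -11.9 tilt [-0.0023  0.001 ] F [-0.5 -0.1 -0.8] open 85.3 q6 0.28
tin
px [373. 256.] area 347.0 ctr mm [ 572.6 -100.8] size [11.7 66.4] ang 25.8
px [137. 262.] area 460.0 ctr mm [283. -47.] size [81.  19.2] ang 46.4
px [  9. 263.] area 1472.5 ctr mm [125.6 -23.6] size [140.6  28.4] ang 65.0
px [256. 168.] area 866.0 ctr mm [453.4  37.3] size [34.8 33.6] ang 78.1
px [442. 210.] area 8106.0 ctr mm [658.4 -75.7] size [201.3  77.7] ang 85.9
px [430. 116.] area 1995.0 ctr mm [651.4  60. ] size [62.9 62.6] ang 86.3
```

View pics/w19.png

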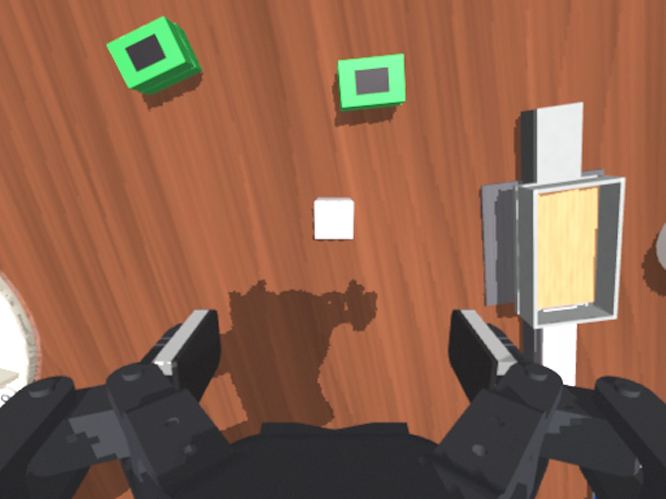

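The bare tin is at (334,218) in this enlarged view. Green look-alikes are at (152,55) and (371,82), and there is no orange one here.

Call:
send_rows --steps "1 -2 55 0 0 0 85; 0 0 60 0 0 0 85; 0 0 55 0 0 0 85; 0 0 30 0 0 0 85; 0 0 10 0 0 0 85; 0 0 0 0 0 0 85; 0 0 0 0 0 0 85"

```text
t: 38.6
tool_pos: [0.4549, 0.0367, 0.0092]
tcp_rot: [-0.001, 0.994, -0.105, -0.0]
force: [-0.1, -0.1, 0.8]
opening: 0.0852
```

Call:
send_rows --steps "0 0 4 0 0 0 85; 0 0 0 0 0 0 25; 0 0 0 0 0 0 25; 0 0 0 0 0 0 25; 0 0 0 0 0 0 25; 0 0 0 0 0 0 25; 0 0 0 0 0 0 25; 0 0 0 0 0 0 25; 0 0 0 0 0 0 25" --grip_force 30

```text
t: 39.72
tool_pos: [0.4539, 0.037, 0.0043]
tcp_rot: [-0.001, 0.995, -0.105, -0.001]
force: [-1.4, 0.7, 5.6]
opening: 0.0336
```

Call:
send_rows --steps "0 0 -10 0 0 0 25; 0 0 -40 0 0 0 25; 0 0 -60 0 0 0 25; 0 0 -60 0 0 0 25; 0 0 -30 0 0 0 25; 0 0 0 0 0 0 25"

```text
t: 40.48
tool_pos: [0.4558, 0.0368, 0.2068]
tcp_rot: [-0.001, 0.995, -0.105, 0.002]
force: [-0.4, 0.3, -0.9]
opening: 0.0337
```

```bash
python3 - <<'E'
from h import *
a=np.radians(6.1); c=np.array([.4413,-.3138]); t=np.array([-np.sin(a),np.cos(a)])
for d in (-.037,0,.037): print((c+d*t).round(4))
show(); plan(*(c-.037*t),0.20,6.1); s=snap("wrist"); save(s["image"],"w20.png")
E
```

```text
[ 0.4452 -0.3506]
[ 0.4413 -0.3138]
[ 0.4374 -0.277 ]
t 40.48 pos [455.8  36.8 206.8] phi -12.0 tilt [0.0034 0.0017] F [-0.4  0.3 -0.9] open 33.7 q6 0.28
phi 6.1 turn [-0.002 -0.003 -0.316] =2 x [-0.0009 -0.0017 -0.158 ] | shift [-51.6 384.1   6.8] xy = 8 x [-6.5 48. ]
```

View pics/w20.png

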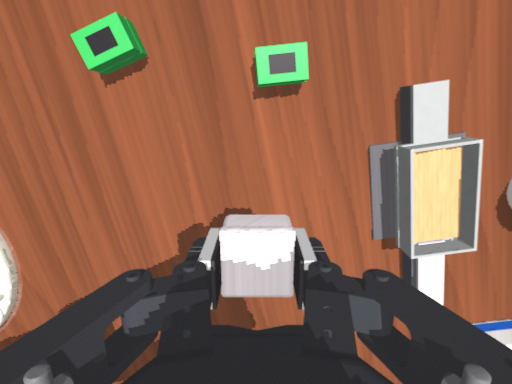

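Call:
send_rows --steps "0 0 0 0 0 -0.158 25; 0 0 0 0 0 -0.158 25; -6.5 48 0 0 0 0 25; -6.5 48 0 0 0 0 25; -6.5 48 0 0 0 0 25; -6.5 48 0 0 0 0 25; -6.5 48 0 0 0 0 25; -6.5 48 0 0 0 0 25; -6.5 48 0 0 0 0 25; -6.5 48 0 0 0 0 25; 0 0 0 0 0 0 25; 0 0 0 0 0 0 25"

```text
t: 42.02
tool_pos: [0.4424, -0.3497, 0.2018]
tcp_rot: [-0.002, 0.999, 0.053, -0.002]
force: [0.2, -0.2, 0.3]
opening: 0.0335
```

```bash
python3 - <<'E'
from h import *
show(); plan(.4452,-.3506,0.064,6.1)
E
```

```text
t 42.02 pos [ 442.4 -349.7  201.8] phi 6.1 tilt [-0.0047  0.0037] F [ 0.2 -0.2  0.3] open 33.5 q6 -0.78
phi 6.1 turn [-0.004  0.004 -0.001] =1 x [-0.0042  0.0042 -0.0008] | shift [  2.7   1.2 137.8] xy = 1 x [2.7 1.2]
```

Call:
send_rows --steps "2.5 1 50 0 0 0 25; 0 0 50 0 0 0 25; 0 0 25 0 0 0 25; 0 0 10 0 0 0 25; 0 0 0 0 0 0 25; 0 0 0 0 0 0 25"

```text
t: 42.78
tool_pos: [0.4465, -0.3514, 0.0697]
tcp_rot: [-0.0, 0.999, 0.053, -0.0]
force: [0.4, -0.4, 0.0]
opening: 0.0335
```

```bash
python3 - <<'E'
from h import *
show(); plan(.4452,-.3506,0.0565,6.1)
E
```

```text
t 42.77 pos [ 446.5 -351.4   69.7] phi 6.1 tilt [-0.0007  0.0002] F [ 0.4 -0.4  0. ] open 33.5 q6 -0.78
phi 6.1 turn [-0.     0.001  0.   ] =1 x [-0.0002  0.0006  0.0003] | shift [-1.2 -1.  13.2] xy = 1 x [-1.2 -1. ]
```

Call:
send_rows --steps "-1.2 -1 5 0 0 0 25; 0 0 4 0 0 0 25; 0 0 2.5 0 0 0 25; 0 0 0 0 0 0 25; 0 0 0 0 0 0 25"

```text
t: 43.4
tool_pos: [0.4444, -0.3504, 0.0571]
tcp_rot: [-0.001, 0.999, 0.053, -0.001]
force: [-0.0, 0.2, -0.6]
opening: 0.0336
```

Call:
send_rows --steps "0 0 1.5 0 0 0 25; 0 0 0 0 0 0 25; 0 0 0 0 0 0 25"

```text
t: 43.78
tool_pos: [0.4446, -0.3505, 0.0563]
tcp_rot: [-0.001, 0.999, 0.053, -0.001]
force: [-2.0, 1.2, 6.9]
opening: 0.0333
```

Call:
send_rows --steps "0 0 0 0 0 0 45; 0 0 0 0 0 0 45; 0 0 0 0 0 0 45; 0 0 -10 0 0 0 45; 0 0 -40 0 0 0 50; 0 0 -60 0 0 0 85; 0 0 -50 0 0 0 85; 0 0 0 0 0 0 85"

```text
t: 44.78
tool_pos: [0.4468, -0.3521, 0.2207]
tcp_rot: [0.002, 0.999, 0.053, 0.002]
force: [0.3, 0.3, -0.4]
opening: 0.0848
```

```bash
python3 - <<'E'
from h import *
show()
s=snap("wrist"); save(s["image"],"w21.png")
s=snap("top")
im=s["image"].astype(int); mn=im.min(2); mx=im.max(2)
blobs(s,(mn>165)&(mx-mn<40),0.026,box=(130,170,320,275))
plan(.421,.2862,.21,72);plan(.421,.2862,.21,-18)
E
```

```text
t 44.77 pos [ 446.8 -352.1  220.7] phi 6.1 tilt [ 0.0046 -0.004 ] F [ 0.3  0.3 -0.4] open 84.8 q6 -0.78
px [175. 232.] area 86.5 ctr mm [418.4 286.3] size [32.5 32. ] ang 72.0
px [188. 214.] area 152.0 ctr mm [476.7 248.9] size [45.8 42.1] ang 1.6
px [156. 196.] area 83.5 ctr mm [536.  353.8] size [32.6 33.1] ang 11.7
phi 72.0 turn [-1.00e-03  1.00e-03 -1.15e+00] =7 x [-1.000e-04  1.000e-04 -1.643e-01] | shift [ 598.3 -219.4    6.3] xy = 12 x [ 49.9 -18.3]
phi -18.0 turn [-0.     0.001  0.421] =3 x [-1.000e-04  4.000e-04  1.402e-01] | shift [-219.4 -598.3    6.3] xy = 12 x [-18.3 -49.9]
```

View pics/w21.png

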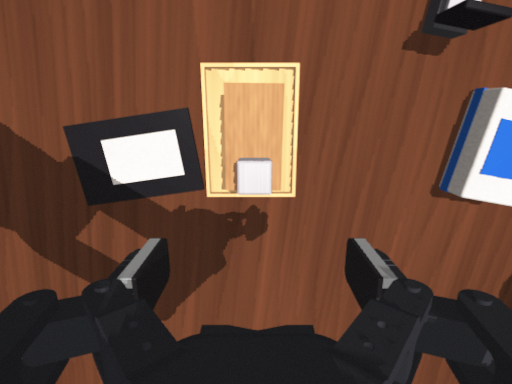

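Call:
send_rows --steps "0 0 0 0 0 -0.1643 85; 0 0 0 0 0 -0.1643 85; 0 0 0 0 0 -0.1643 85; 0 0 0 0 0 -0.1643 85; 0 0 0 0 0 -0.1643 85; 0 0 0 0 0 -0.1643 85; 0 0 0 0 0 -0.1643 85; 50 -18.3 0 0 0 0 85; 50 -18.3 0 0 0 0 85; 50 -18.3 0 0 0 0 85; 50 -18.3 0 0 0 0 85; 50 -18.3 0 0 0 0 85"

```text
t: 46.38
tool_pos: [0.4336, -0.0827, 0.2146]
tcp_rot: [-0.002, 0.809, 0.588, -0.001]
force: [0.8, 0.0, -0.2]
opening: 0.085
```

Call:
send_rows --steps "50 -18.3 0 0 0 0 85; 50 -18.3 0 0 0 0 85; 50 -18.3 0 0 0 0 85; 50 -18.3 0 0 0 0 85; 50 -18.3 0 0 0 0 85; 50 -18.3 0 0 0 0 85; 50 -18.3 0 0 0 0 85; 0 0 0 0 0 0 85; 0 0 0 0 0 0 85"

```text
t: 47.5
tool_pos: [0.4203, 0.2873, 0.215]
tcp_rot: [-0.001, 0.809, 0.588, -0.002]
force: [0.1, -0.8, -0.8]
opening: 0.0849
```

```bash
python3 - <<'E'
from h import *
show(); s=snap("wrist"); save(s["image"],"w22.png",None,1.3)
im=s["image"].astype(int); mn=im.min(2); mx=im.max(2)
print("tin"); blobs(s,(mn>170)&(mx-mn<40),0.026,300)
E
```

```text
t 47.50 pos [420.3 287.3 215. ] phi 72.0 tilt [-0.0045 -0.0007] F [ 0.1 -0.8 -0.8] open 84.9 q6 -0.66
tin
px [338. 243.] area 468.0 ctr mm [539.  354.2] size [31.7 32. ] ang 12.0
px [244. 222.] area 1159.0 ctr mm [476.8 252. ] size [46.6 47.1] ang 72.1
px [258. 171.] area 691.5 ctr mm [421.2 287.4] size [32.1 32.4] ang 70.3
px [455.  67.] area 14840.0 ctr mm [382.9 519.3] size [121.4 138.7] ang 78.5
```

View pics/w22.png

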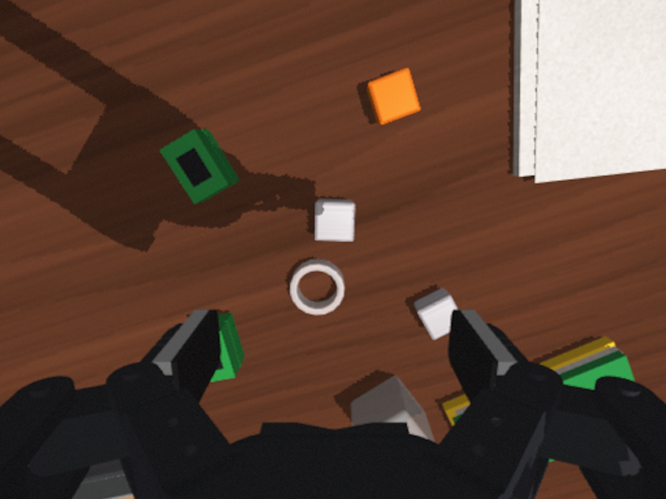

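The bare tin is at (334,220). The orange look-alike is at (394,96), the green ones at (198,165) and (228,350), and the tape at (318,288). Nothing lies on the jaw line.

Call:
send_rows --steps "0 0 55 0 0 0.02 85; 0 0 60 0 0 0 85; 0 0 50 0 0 0 85; 0 0 30 0 0 0 85; 0 0 10 0 0 0 85; 0 0 0 0 0 0 85; 0 0 0 0 0 0 85"

```text
t: 48.42
tool_pos: [0.4219, 0.2885, 0.0127]
tcp_rot: [-0.001, 0.815, 0.579, 0.001]
force: [0.8, 0.1, -0.7]
opening: 0.0851
```

Call:
send_rows --steps "0 0 6 0 0 0 85; 0 0 2 0 0 0 25; 0 0 0 0 0 0 25; 0 0 0 0 0 0 25; 0 0 0 0 0 0 25; 0 0 0 0 0 0 25; 0 0 0 0 0 0 25; 0 0 0 0 0 0 25; 0 0 0 0 0 0 25"

```text
t: 49.55
tool_pos: [0.421, 0.2883, 0.0036]
tcp_rot: [-0.001, 0.815, 0.58, -0.0]
force: [-1.4, 0.4, 6.4]
opening: 0.0334
```

Call:
send_rows --steps "0 0 -10 0 0 0 25; 0 0 -40 0 0 0 25; 0 0 -60 0 0 0 25; 0 0 -60 0 0 0 25; 0 0 -30 0 0 0 25; 0 0 0 0 0 0 25"

```text
t: 50.3
tool_pos: [0.4225, 0.2887, 0.2063]
tcp_rot: [-0.001, 0.815, 0.58, 0.002]
force: [-0.3, 0.1, 0.1]
opening: 0.0333
```

```bash
python3 - <<'E'
from h import *
show(); plan(.4405,-.3134,0.20,6.1); s=snap("wrist"); save(s["image"],"w23.png")
E
```

```text
t 50.30 pos [422.5 288.7 206.3] phi 70.8 tilt [0.0022 0.0042] F [-0.3  0.1  0.1] open 33.3 q6 -0.64
phi 6.1 turn [-0.002 -0.005  1.13 ] =7 x [-0.0003 -0.0007  0.1614] | shift [-46.1 600.6   6.3] xy = 11 x [-4.2 54.6]
```

View pics/w23.png

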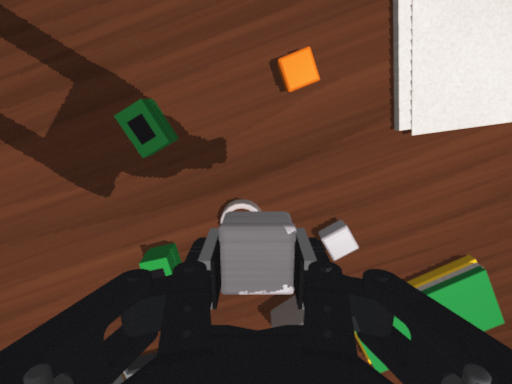

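Call:
send_rows --steps "0 0 0 0 0 0.1614 25; 0 0 0 0 0 0.1614 25; 0 0 0 0 0 0.1614 25; 0 0 0 0 0 0.1614 25; 0 0 0 0 0 0.1614 25; 0 0 0 0 0 0.1614 25; 0 0 0 0 0 0.1614 25; -4.2 54.6 0 0 0 0 25; -4.2 54.6 0 0 0 0 25; -4.2 54.6 0 0 0 0 25; -4.2 54.6 0 0 0 0 25; -4.2 54.6 0 0 0 0 25"

```text
t: 51.85
tool_pos: [0.4282, 0.0126, 0.2016]
tcp_rot: [-0.001, 0.999, 0.053, -0.002]
force: [0.7, -0.4, -0.3]
opening: 0.0335
```

Call:
send_rows --steps "-4.2 54.6 0 0 0 0 25; -4.2 54.6 0 0 0 0 25; -4.2 54.6 0 0 0 0 25; -4.2 54.6 0 0 0 0 25; -4.2 54.6 0 0 0 0 25; -4.2 54.6 0 0 0 0 25; 0 0 0 0 0 0 25; 0 0 0 0 0 0 25"

```text
t: 52.85
tool_pos: [0.4382, -0.3133, 0.2009]
tcp_rot: [-0.002, 0.999, 0.053, -0.002]
force: [-0.7, -0.9, -0.8]
opening: 0.0334
```

```bash
python3 - <<'E'
from h import *
show(); plan(.441,-.3134,0.064,6.1)
E
```

```text
t 52.85 pos [ 438.2 -313.3  200.9] phi 6.1 tilt [-0.0048  0.0036] F [-0.7 -0.9 -0.8] open 33.4 q6 -0.73
phi 6.1 turn [-0.004  0.004 -0.001] =1 x [-0.0041  0.0044 -0.0006] | shift [  2.8   0.4 136.9] xy = 1 x [2.8 0.4]
```

Call:
send_rows --steps "1.5 0 50 0 0 0 25; 0 0 50 0 0 0 25; 0 0 25 0 0 0 25; 0 0 10 0 0 0 25; 0 0 0 0 0 0 25; 0 0 0 0 0 0 25"

```text
t: 53.6
tool_pos: [0.4413, -0.3139, 0.0687]
tcp_rot: [-0.0, 0.999, 0.054, -0.0]
force: [-0.4, 0.4, -0.0]
opening: 0.033
```

```bash
python3 - <<'E'
from h import *
show(); plan(.441,-.3134,0.0565,6.1)
E
```

```text
t 53.60 pos [ 441.3 -313.9   68.7] phi 6.1 tilt [-0.0007  0.0003] F [-0.4  0.4 -0. ] open 33.0 q6 -0.73
phi 6.1 turn [-0.     0.001  0.001] =1 x [-0.0004  0.0006  0.0006] | shift [-0.3 -0.6 12.2] xy = 1 x [-0.3 -0.6]
```

Call:
send_rows --steps "0 -0.5 5 0 0 0 25; 0 0 4 0 0 0 25; 0 0 2 0 0 0 25; 0 0 0 0 0 0 25; 0 0 1 0 0 0 25; 0 0 0 0 0 0 25"

```text
t: 54.35
tool_pos: [0.4405, -0.3134, 0.0557]
tcp_rot: [-0.001, 0.999, 0.053, -0.001]
force: [-0.5, -0.6, 0.0]
opening: 0.0338
```

Call:
send_rows --steps "0 0 1 0 0 0 25; 0 0 0 0 0 0 25; 0 0 0 0 0 0 25"

```text
t: 54.72
tool_pos: [0.4406, -0.3134, 0.0556]
tcp_rot: [-0.001, 0.999, 0.053, -0.001]
force: [-3.2, 2.7, 11.6]
opening: 0.0334
```

Call:
send_rows --steps "0 0 0 0 0 0 45; 0 0 0 0 0 0 45; 0 0 0 0 0 0 45; 0 0 -10 0 0 0 45; 0 0 -40 0 0 0 50; 0 0 -60 0 0 0 85; 0 0 -50 0 0 0 85; 0 0 0 0 0 0 85"

```text
t: 55.72
tool_pos: [0.4429, -0.315, 0.2195]
tcp_rot: [0.002, 0.999, 0.053, 0.002]
force: [-0.2, -0.4, -0.8]
opening: 0.0853
```

```bash
python3 - <<'E'
from h import *
show()
s=snap("wrist"); save(s["image"],"w24.png")
s=snap("top")
im=s["image"].astype(int); mn=im.min(2); mx=im.max(2)
blobs(s,(mn>165)&(mx-mn<40),0.026,box=(130,170,320,275))
plan(.5385,.354,.21,102);plan(.5385,.354,.21,12)
E
```

```text
t 55.73 pos [ 442.9 -315.   219.5] phi 6.1 tilt [ 0.0047 -0.0036] F [-0.2 -0.4 -0.8] open 85.3 q6 -0.73
px [187. 214.] area 153.0 ctr mm [476.8 250.3] size [45.4 45.5] ang 0.2
px [156. 196.] area 83.5 ctr mm [536.  353.8] size [32.6 33.1] ang 11.7
phi 102.0 turn [-1.000e-03  0.000e+00 -1.673e+00] =10 x [-1.000e-04  0.000e+00 -1.673e-01] | shift [632.6 234.3   5.3] xy = 13 x [48.7 18. ]
phi 12.0 turn [-0.001  0.001 -0.103] =1 x [-0.0007  0.0009 -0.1027] | shift [ 234.3 -632.6    5.3] xy = 13 x [ 18.  -48.7]
```

View pics/w24.png

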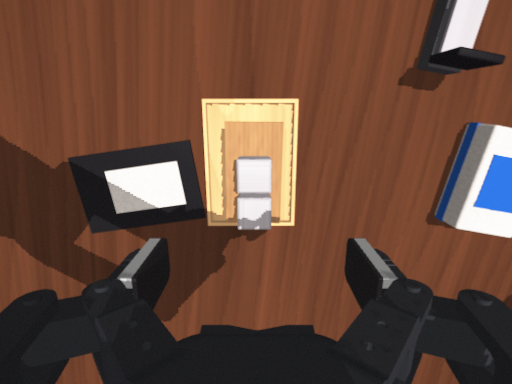

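```bash
python3 - <<'E'
from h import *
s=snap("top"); save(s["image"],"c25.png",(100,130,230,230),6)
for u,v,z in [(112,171,0),(165,167,0),(176,180,0),(191,176,0)]: print((cast(s,u,v,z)*1000).round(0))
E
```

```text
[624. 513.   0.]
[638. 334.   0.]
[594. 296.   0.]
[608. 246.   0.]
```

View pics/c25.png

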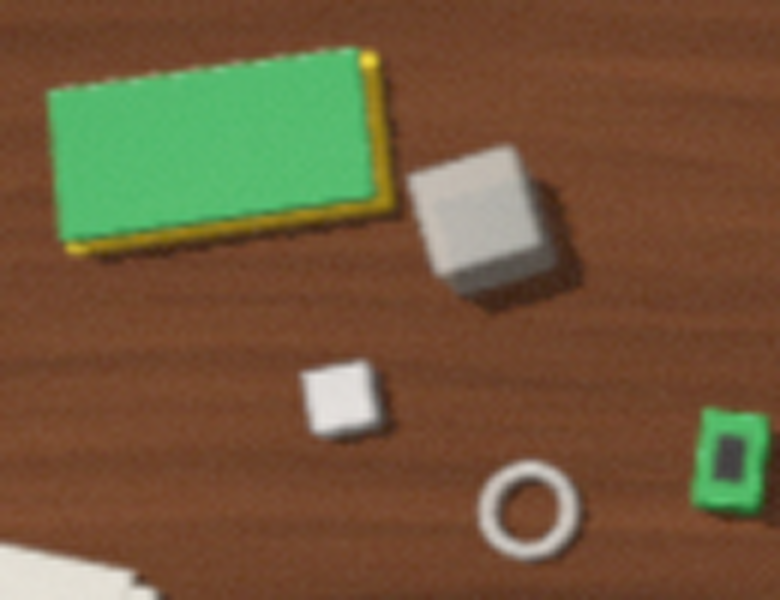

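Call:
send_rows --steps "0 0 0 0 0 -0.103 85; 18 -48.7 0 0 0 0 85; 18 -48.7 0 0 0 0 85; 18 -48.7 0 0 0 0 85; 18 -48.7 0 0 0 0 85; 18 -48.7 0 0 0 0 85; 18 -48.7 0 0 0 0 85; 18 -48.7 0 0 0 0 70; 18 -48.7 0 0 0 0 70; 18 -48.7 0 0 0 0 70; 18 -48.7 0 0 0 0 70; 18 -48.7 0 0 0 0 70"

```text
t: 57.38
tool_pos: [0.5221, 0.253, 0.2133]
tcp_rot: [-0.0, 0.994, 0.105, -0.002]
force: [0.3, 0.1, 0.5]
opening: 0.0699
```

Call:
send_rows --steps "18 -48.7 0 0 0 0 70; 18 -48.7 0 0 0 0 70; 0 0 0 0 0 0 70; 0 0 0 0 0 0 70"

```text
t: 57.88
tool_pos: [0.5369, 0.3536, 0.2135]
tcp_rot: [0.0, 0.994, 0.105, -0.002]
force: [-0.5, 0.9, -0.5]
opening: 0.0698
```

```bash
python3 - <<'E'
from h import *
show(); s=snap("wrist"); save(s["image"],"w26.png",None,1.3)
im=s["image"].astype(int); mn=im.min(2); mx=im.max(2)
print("tin"); blobs(s,(mn>150)&(mx-mn<40),0.026,300,box=(200,120,320,220))
E
```

```text
t 57.88 pos [536.9 353.6 213.5] phi 12.1 tilt [-0.0048 -0.0009] F [-0.5  0.9 -0.5] open 69.8 q6 0.37
tin
px [259. 169.] area 922.0 ctr mm [539.5 355.9] size [34.3 35.5] ang 12.1
```

View pics/w26.png

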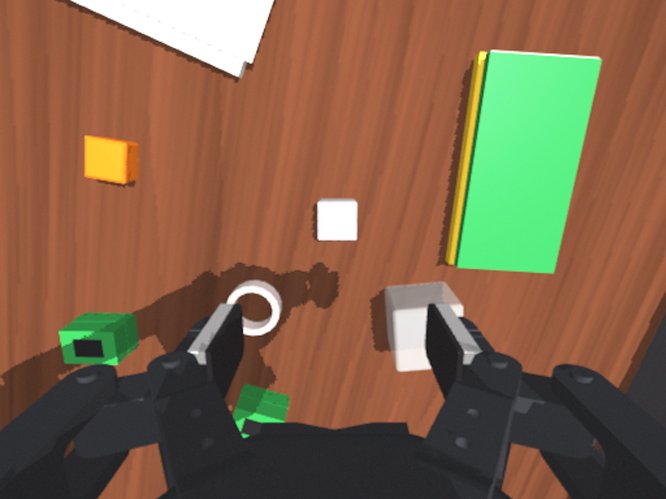

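The third tin is at (337,220). The orange look-alike is at (110,160), the tape at (253,308) and the glass cube at (424,325). All are clear of the fingers.

Call:
send_rows --steps "1 -2 55 0 0 0 70; 0 0 60 0 0 0 70; 0 0 50 0 0 0 70; 0 0 30 0 0 0 70; 0 0 8 0 0 0 70; 0 0 0 0 0 0 70; 0 0 0 0 0 0 70"

```text
t: 58.8
tool_pos: [0.5391, 0.3572, 0.014]
tcp_rot: [-0.001, 0.995, 0.104, 0.0]
force: [1.1, 1.0, -0.6]
opening: 0.0701
```

Call:
send_rows --steps "0 0 7 0 0 0 70; 0 0 2 0 0 0 25; 0 0 0 0 0 0 25; 0 0 0 0 0 0 25; 0 0 0 0 0 0 25; 0 0 0 0 0 0 25; 0 0 0 0 0 0 25; 0 0 0 0 0 0 25"

```text
t: 59.8
tool_pos: [0.538, 0.3569, 0.0033]
tcp_rot: [-0.001, 0.995, 0.105, -0.001]
force: [-0.2, 0.8, 0.5]
opening: 0.0336
```

Call:
send_rows --steps "0 0 -10 0 0 0 25; 0 0 -40 0 0 0 25; 0 0 -60 0 0 0 25; 0 0 -60 0 0 0 25; 0 0 -30 0 0 0 25; 0 0 0 0 0 0 25"

```text
t: 60.55
tool_pos: [0.5398, 0.3575, 0.2071]
tcp_rot: [-0.002, 0.995, 0.105, 0.002]
force: [-0.2, -1.1, -1.1]
opening: 0.0333
```

```bash
python3 - <<'E'
from h import *
show(); plan(.437,-.2762,0.20,6.1); s=snap("wrist"); save(s["image"],"w27.png")
E
```

```text
t 60.55 pos [539.8 357.5 207.1] phi 12.0 tilt [0.0029 0.0045] F [-0.2 -1.1 -1.1] open 33.3 q6 0.37
phi 6.1 turn [-0.004 -0.004  0.103] =1 x [-0.004  -0.0036  0.1032] | shift [-169.6  619.2    7.1] xy = 12 x [-14.1  51.6]
```

View pics/w27.png

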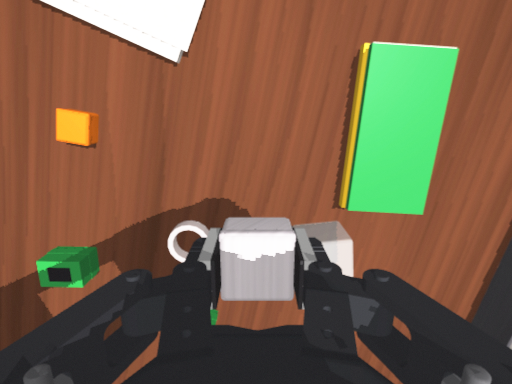

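Call:
send_rows --steps "0 0 0 0 0 0.103 25; -14.1 51.6 0 0 0 0 25; -14.1 51.6 0 0 0 0 25; -14.1 51.6 0 0 0 0 25; -14.1 51.6 0 0 0 0 25; -14.1 51.6 0 0 0 0 25; -14.1 51.6 0 0 0 0 25; -14.1 51.6 0 0 0 0 25; -14.1 51.6 0 0 0 0 25; -14.1 51.6 0 0 0 0 25; -14.1 51.6 0 0 0 0 25; -14.1 51.6 0 0 0 0 25"

```text
t: 62.1
tool_pos: [0.4432, -0.2255, 0.2013]
tcp_rot: [-0.001, 0.999, 0.053, -0.002]
force: [1.8, -0.1, 0.6]
opening: 0.0335
```

Call:
send_rows --steps "-14.1 51.6 0 0 0 0 25; 0 0 0 0 0 0 25; 0 0 0 0 0 0 25"

```text
t: 62.48
tool_pos: [0.4352, -0.2764, 0.2013]
tcp_rot: [-0.002, 0.999, 0.053, -0.002]
force: [0.2, 0.0, -0.7]
opening: 0.0336
```

Call:
send_rows --steps "1.5 0 50 0 0 0 25; 0 0 50 0 0 0 25; 0 0 25 0 0 0 25; 0 0 10 0 0 0 25; 0 0 0 0 0 0 25; 0 0 0 0 0 0 25"

```text
t: 63.22
tool_pos: [0.4381, -0.2768, 0.0687]
tcp_rot: [-0.0, 0.999, 0.054, -0.0]
force: [0.2, -1.1, -0.5]
opening: 0.0335
```

```bash
python3 - <<'E'
from h import *
show(); plan(.437,-.2762,0.0555,6.1); s=snap("wrist"); save(s["image"],"w28.png")
E
```

```text
t 63.23 pos [ 438.1 -276.8   68.7] phi 6.1 tilt [-0.0007  0.0005] F [ 0.2 -1.1 -0.5] open 33.5 q6 -0.67
phi 6.1 turn [-0.001  0.001  0.001] =1 x [-0.0006  0.0006  0.0007] | shift [-1.1 -0.7 13.2] xy = 1 x [-1.1 -0.7]
```

View pics/w28.png

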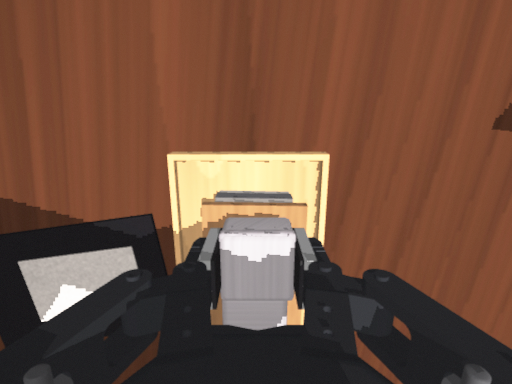

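Call:
send_rows --steps "-1 -2 5 0 0 0 25; 0 0 4 0 0 0 25; 0 0 2.5 0 0 0 25; 0 0 0 0 0 0 25; 0 0 1 0 0 0 25; 0 0 0 0 0 0 25"

```text
t: 64.03
tool_pos: [0.4362, -0.2749, 0.0553]
tcp_rot: [-0.001, 0.999, 0.053, -0.001]
force: [0.5, 0.2, 0.3]
opening: 0.0335
```

Call:
send_rows --steps "0 0 1 0 0 0 25; 0 0 0 0 0 0 25; 0 0 0 0 0 0 25"

```text
t: 64.4
tool_pos: [0.4362, -0.2749, 0.0552]
tcp_rot: [-0.001, 0.999, 0.053, -0.001]
force: [-3.9, 2.1, 15.6]
opening: 0.0336
```

Call:
send_rows --steps "0 0 0 0 0 0 45; 0 0 0 0 0 0 45; 0 0 0 0 0 0 45; 0 0 -10 0 0 0 45; 0 0 -40 0 0 0 50; 0 0 -60 0 0 0 85; 0 0 -40 0 0 0 85; 0 55 0 0 0 0 85; 0 55 0 0 0 0 85; 0 30 0 0 0 0 85; 0 0 0 0 0 0 85; 0 0 0 0 0 0 85"

```text
t: 65.9
tool_pos: [0.451, -0.4134, 0.204]
tcp_rot: [-0.001, 0.999, 0.053, -0.001]
force: [0.1, 0.2, -0.1]
opening: 0.0844
```

```bash
python3 - <<'E'
from h import *
show(); s=snap("wrist"); save(s["image"],"w29.png",None,1.5)
im=s["image"].astype(int); mn=im.min(2); mx=im.max(2)
blobs(s,(mn>150)&(mx-mn<40),0.078,100,box=(190,0,330,170))
s=snap("top"); save(s["image"],"top29.png",(120,80,430,310),2.5)
s=snap("scene"); save(s["image"],"s29.png",(170,100,300,190),5)
E
```

```text
t 65.90 pos [ 451.  -413.4  204. ] phi 6.1 tilt [-0.0025  0.0021] F [ 0.1  0.2 -0.1] open 84.4 q6 -0.85
px [258. 115.] area 1430.5 ctr mm [ 446.4 -351.5] size [33.7 33.2] ang 7.0
px [258.  68.] area 1638.0 ctr mm [ 442.4 -313.7] size [33.8 32.9] ang 6.1
px [258.  21.] area 1737.5 ctr mm [ 438.4 -278.9] size [33.7 31.2] ang 6.1
```

View pics/w29.png

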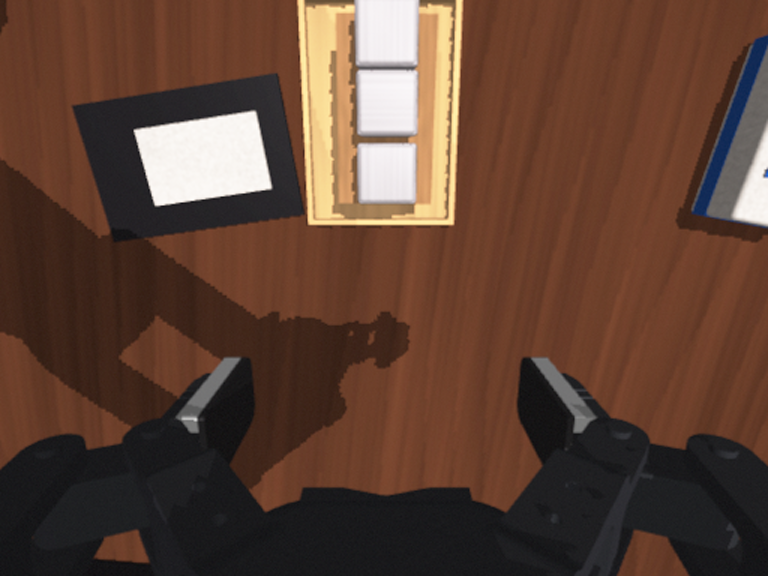

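View pics/top29.png

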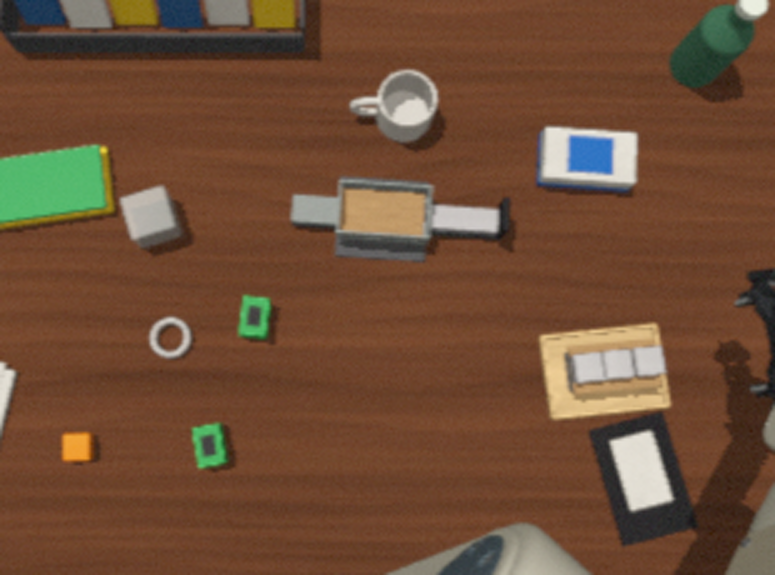

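View pics/s29.png

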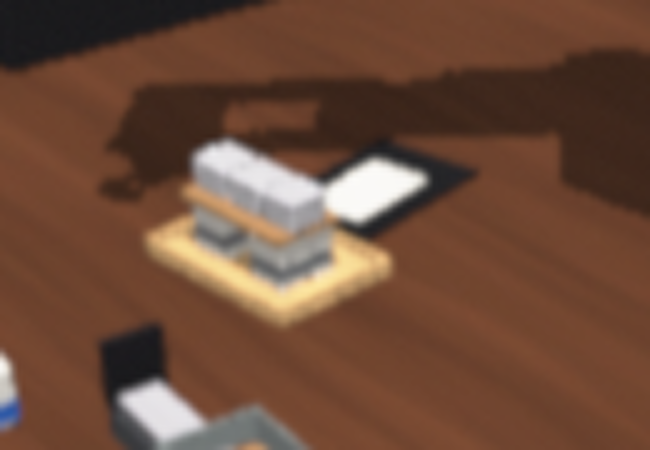

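Everything is in place: slide out, spare card in the magazine, and two cartons, the card and three tins stacked flat. I'm handing in.

```bash
python3 - <<'E'
from bench import *
print(job_done())
E
```

```text
the job is handed in; nothing more can be done
None
```

I packed the tray in two layers and handed the job in after about 66 s of the 210 s allowed. The hand-in gave no verdict.

- **Cartons:** the scene held two cartons. I stood both in a row in the tray and lowered each until I felt contact with the floor.
- **Card:** I pushed the slide to its stop, shown by a force jump from about 12 N to 31 N, and let it spring back. I drew the lower card about 59 mm clear of the slot and laid it lengthwise on the cartons.
- **Tins:** all three are on the card, about 37 mm apart. One had been knocked aside during the run, so I measured it again before picking it up.

**Last checks:**
- **Card position:** it measured about 4 mm off centre across the tray and 1 mm along, aligned to well under 0.1 rad. I took this before the tins went on; the last pictures show it still flat.
- **Tins:** they measured about 38 mm and 35 mm apart (one edge of the third was cut off by the frame), flat and clear of the card's edges.
- **Dispenser:** the slide is out and the spare card is in the magazine.
- **Other things:** the bystanders and the green and orange look-alikes look unmoved.

The top and wrist cameras disagreed by about 2–3 mm in x. I mostly went by the wrist camera, and the difference is well inside the tolerances.

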